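# Load the spring test rig with a chain of hook weights

## Task

Get the spring rig ready for a stretch reading. First flip its cam lever over from leaning outward to leaning in towards the post, as far as it goes, which locks the spring carriage at the top; then, with it locked, hang all the hook weights that stand on the worktop as one chain, the first on the carriage's crossbar and each further one on the crossbar of the weight above it, in any order; last, flip the cam lever fully outward again so that the freed carriage sinks and the spring carries the hanging chain. Leave the other things on the worktop where they are.

Things in the scene. Friction and masses are not known exactly. Their poses are not given: they have to be found in the camera images.
- weight_1: aluminium hook weight, 160 g, 129 high, 78 wide, 96 mm long (x), standing on 2 heavy feet (72 mm long, y = +-34), its -x end to the robot's right; can be absent. Origin: centre of underside, z up. Hook on top, solid block 96 x 30 x 24 mm at z = 64, stirrup with crossbar below. Grip the block across y near x = -44, tool tilted 45 deg forward (+x), to clear the weights above.
- weight_1_hook (a point): seat under weight_1's hook, where the bar's axis lies when hung: x = 0, y = 0, z = 118 mm in the weight's frame (axes alike). Hook of 5 mm plate, 20 mm wide (y): shank at x = -14.5, roof (outer top z = 129), tip at x = +14.5 down to z = 107; open below and at +x side under the tip, gap between shank and tip 24 mm
- weight_1_bar (a point): middle of weight_1's crossbar (z = 8 mm in the weight's frame, axes alike): round bar 8 mm thick along y; above it a window 63 mm wide (between legs), 40 mm high. Bring the next hook in level from -x, tip 4 mm or more above the bar, then lower. Weights hang 110 mm apart; three clear the worktop
- weight_2: aluminium hook weight, 160 g, 129 high, 78 wide, 96 mm long (x), standing on 2 heavy feet (72 mm long, y = +-34), its -x end to the robot's right; can be absent. Origin: centre of underside, z up. Hook on top, solid block 96 x 30 x 24 mm at z = 64, stirrup with crossbar below. Grip the block across y near x = -44, tool tilted 45 deg forward (+x), to clear the weights above.
- weight_2_hook (a point): seat under weight_2's hook, where the bar's axis lies when hung: x = 0, y = 0, z = 118 mm in the weight's frame (axes alike). Hook of 5 mm plate, 20 mm wide (y): shank at x = -14.5, roof (outer top z = 129), tip at x = +14.5 down to z = 107; open below and at +x side under the tip, gap between shank and tip 24 mm
- weight_2_bar (a point): middle of weight_2's crossbar (z = 8 mm in the weight's frame, axes alike): round bar 8 mm thick along y; above it a window 63 mm wide (between legs), 40 mm high. Bring the next hook in level from -x, tip 4 mm or more above the bar, then lower. Weights hang 110 mm apart; three clear the worktop
- weight_3: aluminium hook weight, 160 g, 129 high, 78 wide, 96 mm long (x), standing on 2 heavy feet (72 mm long, y = +-34), its -x end to the robot's right; can be absent. Origin: centre of underside, z up. Hook on top, solid block 96 x 30 x 24 mm at z = 64, stirrup with crossbar below. Grip the block across y near x = -44, tool tilted 45 deg forward (+x), to clear the weights above.
- weight_3_hook (a point): seat under weight_3's hook, where the bar's axis lies when hung: x = 0, y = 0, z = 118 mm in the weight's frame (axes alike). Hook of 5 mm plate, 20 mm wide (y): shank at x = -14.5, roof (outer top z = 129), tip at x = +14.5 down to z = 107; open below and at +x side under the tip, gap between shank and tip 24 mm
- weight_3_bar (a point): middle of weight_3's crossbar (z = 8 mm in the weight's frame, axes alike): round bar 8 mm thick along y; above it a window 63 mm wide (between legs), 40 mm high. Bring the next hook in level from -x, tip 4 mm or more above the bar, then lower. Weights hang 110 mm apart; three clear the worktop
- rig: spring rig fixed on the worktop: base 70 x 220 x 12 mm, post 22 mm square, 0.47 m high. Origin: post's foot, z up; front -x, to the robot's right. Carriage sleeve 40 mm square (z 250 to 455) slides on the post, its 18 mm boom (z 438 to 458) reaches to x = -100; an arm at x = 0, z = 254, 14 mm thick, reaches to the cam lever on the -y side. Lever pedestal: y = -140, x = 19 to 33, 212 high
- rig_bar (a point): middle of the carriage's crossbar: x = -95, y = 0, z = 390 mm in the rig's frame (axes alike) with the carriage at the top; sinks with it. Round bar 8 mm thick along y, window above it 63 mm wide and 44 mm high. Bring a hook in from -x over the bar, then lower it
- cam_lever (a joint): black cam lever turning about x, pivot at rig y = -140, z = 190 mm, 10 mm stick and ball knob in the plane x = -40. 0 (stop) = leaning outward (-y), 36 deg from upright: carriage free. Grows as it swings over; 0.873 (stop, leaning 14 deg inward to the post) = carriage locked. Stays where left; about 1 N at the knob moves it: push it along rig y with closed fingers
- lever_knob (a point): centre of the lever's ball knob, 20 mm across, 85 mm from the pivot; at 0 it is at rig y = -190, z = 259 mm, at 0.873 at y = -119, z = 272 mm
- carriage (a joint): travel of the sprung carriage in m: 0 = top, where it stands unloaded or locked; grows as it sinks, at most 0.032. Spring 150 N/m with 0.8 N preload: freed, it sinks 11 to 31 mm under two or three weights
- jar: bystander, leave alone: screw-top specimen jar with a yellow lid, 51 mm across, 59 mm high; origin: centre of the underside
- beaker: bystander, leave alone: small glass beaker, 57 mm across, 62 mm high; origin: centre of the underside
- marker: bystander, leave alone: black marker pen, 120 mm long, 18 mm thick, lying; origin: centre of the underside
- petri: bystander, leave alone: clear petri dish lid, 41 mm across, 9 mm high; origin: centre of the underside

How it is judged (in metres and radians):
On the way, in this order (a step that is already met when the one before it is completed fails the run):
1. the cam lever is flipped over inward: carriage locked (value of joint cam_lever above 0.74 rad), for 0.2 s.
2. all present weights hang in one chain from the carriage's crossbar, let go, while the lever is still locked ((distance between weight_1_hook and rig_bar below 0.03 m or distance between weight_1_hook and weight_2_bar below 0.03 m or distance between weight_1_hook and weight_3_bar below 0.03 m) and angle between each of weight_1, weight_2, weight_3's own z axis and vertical below 0.35 rad and linear speed of each of weight_1, weight_2, weight_3 below 0.06 m/s and contact force between the fingers and weight_1 below 0.2 N and (distance between weight_2_hook and rig_bar below 0.03 m or distance between weight_2_hook and weight_1_bar below 0.03 m or distance between weight_2_hook and weight_3_bar below 0.03 m) and contact force between the fingers and weight_2 below 0.2 N and (distance between weight_3_hook and rig_bar below 0.03 m or distance between weight_3_hook and weight_1_bar below 0.03 m or distance between weight_3_hook and weight_2_bar below 0.03 m) and contact force between the fingers and weight_3 below 0.2 N and value of joint cam_lever above 0.74 rad and value of joint carriage below 0.004 m), for 0.5 s.
3. the lever is flipped outward and the carriage has sunk (value of joint cam_lever below 0.2 rad and value of joint carriage above 0.004 m), for 0.3 s.
At the end, for the whole second after the job is handed in: every weight present hangs, let go and at rest (under 0.06 m/s, tilt under 0.35 rad), hook point within 30 mm of the middle of the carriage's or another weight's crossbar; the lever reads below 0.2; the carriage has sunk over 4 mm and is at rest (all of step 3 and (distance between weight_1_hook and rig_bar below 0.03 m or distance between weight_1_hook and weight_2_bar below 0.03 m or distance between weight_1_hook and weight_3_bar below 0.03 m) and angle between each of weight_1, weight_2, weight_3's own z axis and vertical below 0.35 rad and linear speed of each of weight_1, weight_2, weight_3 below 0.06 m/s and contact force between the fingers and weight_1 below 0.2 N and (distance between weight_2_hook and rig_bar below 0.03 m or distance between weight_2_hook and weight_1_bar below 0.03 m or distance between weight_2_hook and weight_3_bar below 0.03 m) and contact force between the fingers and weight_2 below 0.2 N and (distance between weight_3_hook and rig_bar below 0.03 m or distance between weight_3_hook and weight_1_bar below 0.03 m or distance between weight_3_hook and weight_2_bar below 0.03 m) and contact force between the fingers and weight_3 below 0.2 N and velocity of joint carriage below 0.02 m/s); the robot touches nothing.
It fails at once if a bystander is moved more than 40 mm or knocked over (distance of any of jar, beaker, marker, petri from where it was at the start of the episode above 0.04 m or angle between any of jar, beaker's own z axis and vertical above 0.7 rad).
Of weight_1, weight_2, weight_3 only 2 to 3 are there at a start; the rules pass over those that are not, and their reading is None.
At some moment in a run one of weight_1, weight_2, weight_3 may be knocked a few centimetres aside while the robot is not near it.
It also fails if it takes over 210 s, if anything falls off the work surface, if the arm or the gripper's body presses on something with over 40 N, if the wrist force passes 120 N, or if a joint passes its speed limit or range.

## Robot

A 7-joint arm with a two-finger parallel gripper is mounted at the origin on the work surface; the furniture and walls round the work are solid. World frame = base frame: x ahead of the robot, y to its left, z up, the work surface at z = 0. Lengths are in mm, angles in rad, forces in N, time in s.
With the tool pointing down it reaches from about 400 to 875 mm from the base axis. Payload 6.5 kg.
Tool frame: the origin (TCP) lies midway between the tips of the shut fingers; the grasp point (between the pads) lies 19 mm behind it; z points along the fingers, y is the direction in which the jaws open and shut (so a half turn about z gives the same grasp; the last joint's range is limited). The gripper opens to 85 mm and grips with 20 to 120 N. Pads are 22 mm wide; open, the fingers measure 114 mm over their backs; the gripper's body (76 mm by 85 mm) begins 54 mm behind the grasp point. The pads swing forward as they close: fully open they stand 13 mm farther back than shut.
Start: joints at [1.041, 0.536, -0.004, 1.538, 0.003, 1.067, -0.071], TCP at [290.772, -581.328, 231.29] pointing down, gripper open.
Joint ranges: [-2.7, 2.7], [-0.37, 2.16], [-1.27, 1.26], [0.24, 2.4], [-1.31, 4.45], [0.19, 1.91], [-2.76, 2.76]. Speed limits (rad/s): [2.39, 2.39, 3.14, 3.14, 3.14, 3.14, 3.14].

## Interface

Orientations are given as [roll, pitch, yaw] about the fixed x, y, z axes, in that order (R = Rz(yaw) Ry(pitch) Rx(roll)).
In Python, from bench import arm, cams, job, nets gives the robot as it stands.
- The arm moves only by the tool drive_tool, never from a script. Its argument "rows" is a list of rows, each an object with "xyz": the shift along the world's x, y, z in cm, a list of three; "angular": the turn, a rotation vector about the world's x, y, z in rad, a list of three; "claw": the closure, from -1 (fully open) to 1 (shut). In form: [{"xyz": [dx, dy, dz], "angular": [wx, wy, wz], "claw": claw}, ...]. A call has 1 to 20 rows; each row shifts and turns the commanded pose from where the row before left it; what a row does not reach is not made up. A row lasts 1/12 s, in which the tool goes at most 41.7 mm and 7.16 degrees, less where a joint would pass 70% of its speed; a pose out of reach is approached as far as the arm can. A call with a gripper value outside its range is refused whole. The fingers move at their own pace and stop on an object; "grip_force" is the grip in N (left out, the last holds). Time passes only in rows, so rows that do not move let the fingers close. It gives the time, the measured TCP pose, the force and the opening at its end, in the units of the state.
- arm.state(): the state, without advancing time (a new reading comes with each control period).
- cams.grab_frame(name): name is "scene" or "top"; returns the picture (420x560x3 uint8, red, green, blue); there is no depth.
- cams.camera_params(name): a dict with "camera_matrix" (3x3 intrinsics, pixels), "pose" (4x4, takes a point from camera to world coordinates). Camera axes: x right, y down, z forward; pixel columns grow to the right and rows downward; lengths in mm; the calibration is good to about 2 mm. A picture is of the moment at which its call begins. camera_params takes no time and is no camera call.
- job.sign_off(): hands the job in, once; it reports no verdict.
Trained networks look in the newest picture that a camera, given by its name, has taken for a name from the list of things; names that differ only in an ending like _2 or _b are one class to them, and where a whole thing is asked for, a point or a joint stands for the part that bears it (a point fixed in the world has none). Each returns a list of dicts, best first, with "confidence" (0 to 1); they miss things now and then, are a little off and sometimes report something else, mostly with a low value. They report only what shows in the picture. A call takes as long as a camera call.
- nets.recognise(camera, target): "xy" ([column, row] in pixels, amid what is visible of it).
- nets.masks_of(camera, target): "mask" (420x560 bool, what is visible of it) and "xy" ([column, row] in pixels, amid what is visible of it).
The state is a dict: "t": time; "qpos": joint angles; "qd": joint speeds; "joint_torque": joint torques, N m; "eef_pos": TCP position; "ee_rot": TCP orientation; "ft_force": force on the tool from outside, world axes, zero at the start; "moment": the same for the moment, N m; "opening": opening from 0.0 (shut) to 1.0 (fully open).
Only numpy, scipy, OpenCV 4.12 (cv2) and the standard library are available. Lean on these libraries where they do the work, as an engineer would, in place of code of your own. Each camera call takes 0.05 s, during which the arm holds its last target. There are 200 camera calls.

## Working session

There is one attempt and no reset: what is moved stays moved. The work goes in short steps, Python scripts to look and compute and a tool call to move; the robot and the scene stay as the last step left them, time stands still between calls to the robot, and variables do not carry over. Pictures are saved under pics/ and viewed, about 12 in all and at most 16, crops included, and the job is handed in when it is done.

Besides the shell and the picture viewer there is one more tool, called after "Request:" as name([rows], argument=value, ...), one row to a line, values as JSON. drive_tool: Moves the arm, as the interface text tells. Its arguments: {"type":"object","properties":{"rows":{"type":"array"},"grip_force":{"type":"number"}},"required":["rows"]}

```bash
mkdir -p pics; ls; cat > h.py <<'E'
import numpy as np, cv2
from bench import arm,cams,job,nets
from scipy.spatial.transform import Rotation as R
def snap(cam,fn=None):
    im=cams.grab_frame(cam)
    if fn: cv2.imwrite('pics/'+fn,im[:,:,::-1])
    return im
def P(cam):
    c=cams.camera_params(cam);K=np.array(c['camera_matrix']);T=np.array(c['pose']);return K,T
def proj(cam,X):
    K,T=P(cam);X=np.atleast_2d(X);p=(X-T[:3,3])@T[:3,:3]@K.T;return p[:,:2]/p[:,2:]
def ray(cam,uv):
    K,T=P(cam);d=T[:3,:3]@np.linalg.inv(K)@np.array([*uv,1]);return T[:3,3],d/np.linalg.norm(d)
def onz(cam,uv,z):
    o,d=ray(cam,uv);return o+d*(z-o[2])/d[2]
def tri(a,b):
    (o1,d1),(o2,d2)=ray('scene',a),ray('top',b)
    s=np.linalg.lstsq(np.c_[d1,-d2],o2-o1,rcond=None)[0];p,q=o1+s[0]*d1,o2+s[1]*d2
    return (p+q)/2,np.linalg.norm(p-q)
E
python3 - <<'E'
from h import *
a=snap('scene');b=snap('top')
cv2.imwrite('pics/s0.png',a[:,:,::-1]);cv2.imwrite('pics/t0.png',b[:,:,::-1])
print(arm.state())
for c in('scene','top'):
    K,T=P(c);print(c,K.round(1).tolist(),T.round(3).tolist())
    for n in ['weight_1','weight_1_hook','weight_1_bar','rig','rig_bar','lever_knob','cam_lever','jar','beaker','marker','petri']:
        print(c,n,[(np.round(d['xy']).tolist(),round(d['confidence'],2)) for d in nets.recognise(c,n)][:5])
E
```

```text
pics
{'t': 0.1, 'qpos': array([ 1.04080771,  0.5371045 , -0.00441635,  1.53874666,  0.00259947,
        1.06730038, -0.07120582]), 'qd': array([ 4.99041701e-04, -3.21046655e-03, -3.75409767e-04, -1.50524004e-03,
       -6.64710847e-04,  2.84716241e-04,  7.89224419e-05]), 'joint_torque': array([ 2.96185484e-03, -5.84563029e+01,  1.05181586e+00, -2.59774929e+01,
        1.25859061e-02,  4.50140331e-03, -2.45742473e-05]), 'eef_pos': array([ 290.49793176, -580.85123452,  230.50256015]), 'ee_rot': array([-3.14004449e+00,  1.25769339e-04,  4.63835144e-01]), 'ft_force': array([ 0.16368311, -0.20463597,  1.08669003]), 'moment': array([ 0.01650293,  0.03823921, -0.02235007]), 'opening': 0.9969587300348891}
scene [[437.0, 0.0, 280.1], [0.0, 437.0, 215.8], [0.0, 0.0, 1.0]] [[0.743, -0.321, 0.587, -395.314], [-0.669, -0.326, 0.668, -1066.96], [-0.023, -0.889, -0.457, 971.752], [0.0, 0.0, 0.0, 1.0]]
scene weight_1 [([217.0, 226.0], 0.74), ([242.0, 228.0], 0.61), ([312.0, 221.0], 0.36)]
scene weight_1_hook [([244.0, 226.0], 0.69)]
scene weight_1_bar [([242.0, 227.0], 0.47)]
scene rig [([310.0, 252
[... 323 characters left out ...]
6.9], [0.0, 0.0, 1.0]] [[-0.007, -0.981, 0.192, 281.676], [-1.0, 0.006, -0.003, -30.214], [0.001, -0.192, -0.981, 1568.988], [0.0, 0.0, 0.0, 1.0]]
top weight_1 [([168.0, 227.0], 0.58), ([183.0, 199.0], 0.57)]
top weight_1_hook [([182.0, 198.0], 0.92), ([152.0, 205.0], 0.65)]
top weight_1_bar [([183.0, 196.0], 0.67)]
top rig [([343.0, 216.0], 0.92), ([183.0, 197.0], 0.5)]
top rig_bar [([353.0, 220.0], 0.7)]
top lever_knob [([364.0, 189.0], 0.48)]
top cam_lever [([359.0, 186.0], 0.63)]
top jar [([399.0, 238.0], 0.49)]
top beaker [([154.0, 206.0], 0.75), ([280.0, 183.0], 0.35)]
top marker [([219.0, 174.0], 0.69), ([182.0, 197.0], 0.45)]
top petri [([279.0, 182.0], 0.53), ([167.0, 226.0], 0.32)]
```

View pics/s0.png

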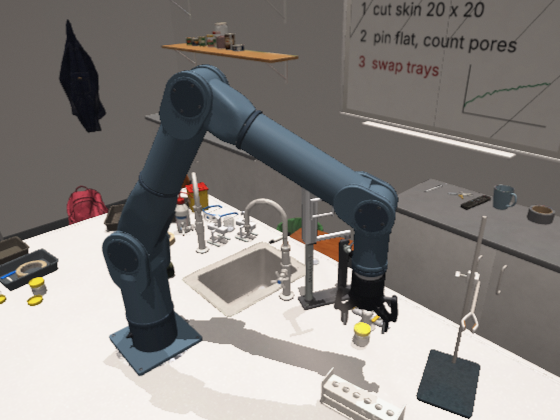

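View pics/t0.png

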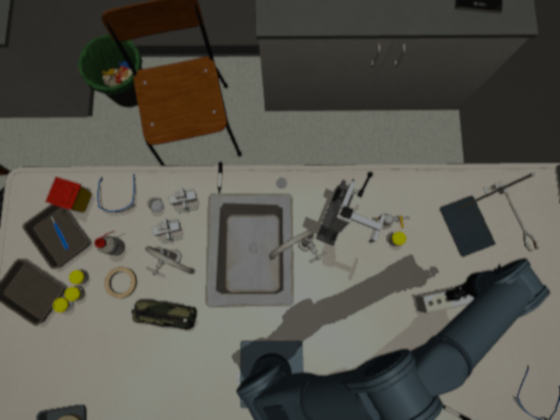

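```bash
python3 - <<'E'
import cv2,numpy as np
a=cv2.imread('pics/t0.png');b=cv2.imread('pics/s0.png')
c=[cv2.resize(a[165:265,305:425],(400,333),interpolation=3),cv2.resize(a[165:265,125:245],(400,333),interpolation=3)]
d=cv2.resize(b[180:330,160:400],(800,500),interpolation=3)
cv2.imwrite('pics/c1.png',np.hstack(c))
cv2.imwrite('pics/c2.png',d)
E
```

```text
(no output)
```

View pics/c1.png

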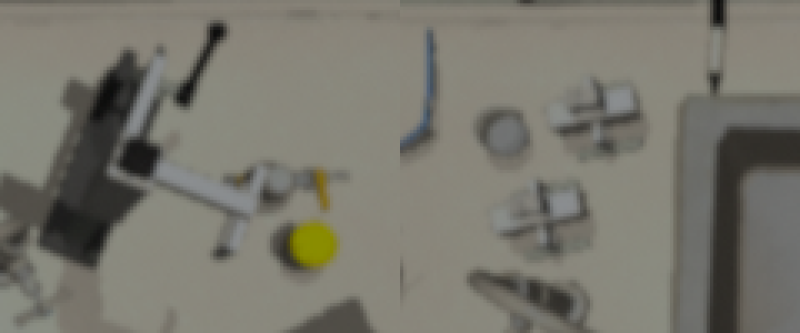

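View pics/c2.png

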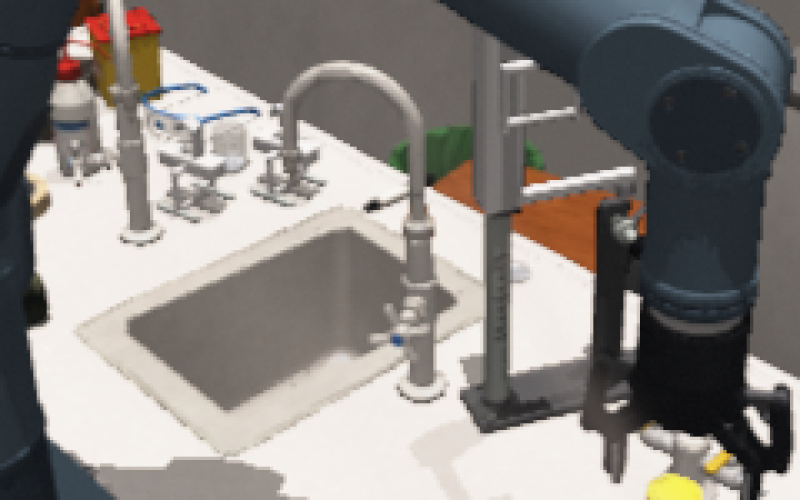

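```bash
cat >> h.py <<'E'
def box(x0,x1,y0,y1,z0,z1): return np.array([[x,y,z] for x in(x0,x1) for y in(y0,y1) for z in(z0,z1)],float)
WB=[box(-36,36,s*34-5,s*34+5,0,8) for s in(1,-1)]+[box(-6,6,s*35.2-3.8,s*35.2+3.8,0,60) for s in(1,-1)]+[box(-6,6,-39,39,52,64),box(-48,48,-15,15,52,76),box(-17,-12,-10,10,76,129),box(-17,17,-10,10,124,129),box(12,17,-10,10,107,129),box(-4,4,-35,35,4,12)]
def lev(q):
    a=np.deg2rad(-36)+q; y=-140+85*np.sin(a); z=190+85*np.cos(a); return y,z
def rigboxes(q=0,c=0):
    y,z=lev(q)
    B=[box(-35,35,-110,110,0,12),box(-11,11,-11,11,0,470),box(-20,20,-20,20,250-c,455-c),box(-100,0,-9,9,438-c,458-c),box(-99,-91,-35,35,386-c,394-c)]
    return B
def place(p,X): # p=x,y,z,yaw
    return X@R.from_euler('z',p[3]).as_matrix().T+p[:3]
def sil(cam,p,B,S=2):
    m=np.zeros((420*S,560*S),np.uint8)
    for b in B:
        h=cv2.convexHull((proj(cam,place(p,b))*S+(S-1)/2).round().astype(np.int32));cv2.fillConvexPoly(m,h,1)
    return m>0
E
python3 - <<'E'
from h import *
from scipy.optimize import least_squares,minimize
# rig fit, keypoints
top={(0,0,470):(347,212.5),(-100,0,458):(380,227.5),(-40,-190,259):(369.5,175)}
sc={}
kp=[('top',(0,0,470),(347,212.5)),('top',(-40,-190,262),(369.5,175)),('top',(-40,-140,190),(360,195)),('top',(35,110,12),(317,235.5)),('top',(-35,110,12),(332.6,244.5)),('scene',(11,11,12),(305,303)),('top',(-91,40,400),(372.5,241)),
 ('scene',(35,110,12),(298,298.5)),('scene',(-35,110,12),(305.5,309.6))]
f=lambda p:np.concatenate([proj(c,place(np.array([p[0],p[1],0,p[2]]),np.array(x,float)))[0]-np.array(u) for c,x,u in kp])
r=least_squares(f,[500,-150,1.57],loss='soft_l1');print(r.x,f(r.x).reshape(-1,2).round(1).tolist())
# weights
for c in('top','scene'):
    snap(c)
    for d in nets.masks_of(c,'weight_1'):
        m=d['mask'];print(c,d['xy'],d['confidence'],m.sum(),np.argwhere(m).min(0),np.argwhere(m).max(0))
        np.save(f"m_{c}_{int(d['xy'][0])}.npy",m)
for px in((182.3,198.6),(167,228)): print(onz('top',px,76))
E
ls
```

```text
[ 484.17769188 -213.10650944    1.21702212] [[2.6, -1.2], [0.3, -3.1], [0.8, -3.4], [-6.3, 23.8], [-3.6, 21.4], [0.9, -4.5], [0.1, -0.4], [-20.9, 3.1], [-20.7, 4.1]]
top [185.8, 197.9] 0.83 391 [188 169] [211 196]
top [166.2, 227.5] 0.79 420 [218 152] [242 181]
scene [216.5, 229.5] 0.71 350 [215 208] [245 229]
scene [241.1, 232.1] 0.45 168 [219 236] [240 255]
[606.61675506 315.24084975  76.        ]
[501.29171343 365.03265277  76.        ]
h.py
m_scene_216.npy
m_scene_241.npy
m_top_166.npy
m_top_185.npy
pics
```

```bash
python3 - <<'E'
from h import *
from scipy.optimize import least_squares,minimize
kp=[('top',(0,0,470),(347,212.5)),('top',(-40,-190,262),(369.5,175)),('top',(-40,-140,190),(360,195)),('top',(35,'b',12),(317,235.5)),('top',(-35,'b',12),(332.6,244.5)),('scene',(11,11,12),(305,303)),('top',(-91,40,400),(372.5,241)),
 ('scene',(35,'b',12),(298,298.5)),('scene',(-35,'b',12),(305.5,309.6)),('scene',(20,20,250),(301.5,242))]
def f(p): return np.concatenate([proj(c,place(np.array([p[0],p[1],0,p[2]]),np.array([p[3] if v=='b' else v for v in x],float)))[0]-np.array(u) for c,x,u in kp])
r=least_squares(f,[500,-180,1.3,60],loss='soft_l1');print(r.x,f(r.x).reshape(-1,2).round(1).tolist())
for (t,s,x0) in((185,241,(606,315)),(166,216,(501,365))):
    M={'top':np.load(f'm_top_{t}.npy'),'scene':np.load(f'm_scene_{s}.npy')}
    big={c:cv2.resize(m.astype(np.uint8),None,fx=2,fy=2,interpolation=0)>0 for c,m in M.items()}
    def cost(p,w=(1,.4)):
        o=0
        for c,k in zip(('top','scene'),w):
            a=sil(c,np.array([p[0],p[1],0,p[2]/100]),WB);b=big[c];o-=k*(a&b).sum()/(a|b).sum()
        return o
    best=min((minimize(cost,[x0[0],x0[1],y],method='Nelder-Mead',options=dict(initial_simplex=[[x0[0],x0[1],y],[x0[0]+15,x0[1],y],[x0[0],x0[1]+15,y],[x0[0],x0[1],y+20]])) for y in(110,130,150,170)),key=lambda r:r.fun)
    p=best.x;print(t,p,best.fun,cost(p,(1,0)),cost(p,(0,1)))
E
```

```text
[ 479.90553679 -210.18642734    1.20445634   25.47994849] [[1.5, 0.4], [0.1, -1.4], [0.4, -1.8], [0.5, 2.9], [3.0, 0.7], [-0.5, -4.4], [-1.2, 1.5], [0.0, -2.8], [0.6, -2.2], [-0.5, -2.8]]Traceback (most recent call last):
  File "<stdin>", line 15, in <module>
  File "<stdin>", line 15, in <genexpr>
    res = _minimize_neldermead(fun, x0, args, callback, bounds=bounds,
                               **options)
    fxcc = func(xcc)
    fx = function(np.copy(x), *(wrapper_args + args))
  File "<stdin>", line 13, in cost
  File "h.py", line 33, in sil
    h=cv2.convexHull((proj(cam,place(p,b))*S+(S-1)/2).round().astype(np.int32));cv2.fillConvexPoly(m,h,1)
                      ~~~~^^^^^^^^^^^^^^^^
  File "h.py", line 11, in proj
    K,T=P(cam);X=np.atleast_2d(X);p=(X-T[:3,3])@T[:3,:3]@K.T;return p[:,:2]/p[:,2:]
        ~^^^^^
  File "h.py", line 9, in P
    c=cams.camera_params(cam);K=np.array(c['camera_matrix']);T=np.array(c['pose']);return K,T
ValueError: time passes only in moves, steps and waits
```

```bash
sed -i 's/^def P(cam):/import functools\n@functools.lru_cache\ndef P(cam):/' h.py; cat > wfit.py <<'E'
from h import *
from scipy.optimize import minimize
def wfit(M,x0,w=(1,.4)):
    big={c:cv2.resize(m.astype(np.uint8),None,fx=2,fy=2,interpolation=0)>0 for c,m in M.items()}
    def cost(p,w=w):
        o=0
        for c,k in zip(('top','scene'),w):
            if c in big and k:
                a=sil(c,np.array([p[0],p[1],0,p[2]/100]),WB);b=big[c];o-=k*(a&b).sum()/(a|b).sum()
        return o
    best=min((minimize(cost,[x0[0],x0[1],y],method='Nelder-Mead',options=dict(maxiter=120,initial_simplex=[[x0[0],x0[1],y],[x0[0]+15,x0[1],y],[x0[0],x0[1]+15,y],[x0[0],x0[1],y+20]])) for y in(110,130,150,170)),key=lambda r:r.fun)
    p=best.x;return p,cost(p,(1,0)),cost(p,(0,1))
E
python3 - <<'E'
from wfit import *
for (t,s,x0) in((185,241,(606,315)),(166,216,(501,365))):
    M={'top':np.load(f'm_top_{t}.npy'),'scene':np.load(f'm_scene_{s}.npy')}
    for w in((1,0),(1,.4),(0,1)):print(t,w,*wfit(M,x0,w))
rp=np.array([480,-210,0,1.205])
for q in(0,.873): y,z=lev(q);print('knob',q,place(rp,np.array([-40,y,z])))
print('bar',place(rp,np.array([-95.,0,390])))
for n,px,z in(('jar',(399,238),59),('petri',(279,182),9)):print(n,onz('top',px,z))
E
```

```text
185 (1, 0) [615.5181574  317.8842447  178.77286446] -0.8481703986892408 -0.36851415094339623
185 (1, 0.4) [615.94576008 318.08974112 175.68286651] -0.8433931484502447 -0.3709483793517407
185 (0, 1) [614.03990669 310.94346611 166.05314422] -0.7243107769423559 -0.3908256880733945
166 (1, 0) [503.75706037 373.16304429 178.85004026] -0.8716744913928013 -0.7357102433503112
166 (1, 0.4) [503.68908515 373.1534755  178.84318134] -0.8716744913928013 -0.7376770538243627
166 (0, 1) [500.20131746 365.33693665 174.29383604] -0.6728025770823746 -0.7988200589970501
knob 0 [ 643.08600655 -315.30156495  258.76644452]
knob 0.873 [ 577.20106641 -290.06533081  272.46823568]
bar [ 446.01916034 -298.71472559  390.        ]
jar [ 462.68471667 -452.89332647   59.        ]
petri [682.55159435 -29.37539309   9.        ]
```

```bash
python3 - <<'E'
from h import *
n=np.array([np.sin(1.107),np.cos(1.107),0]) # plane normal
for nm,uv in(('elbow',(205,90)),('wrist',(372,208)),('tcp',(370,318))):
    o,d=ray('scene',uv);p=o-d*(o@n)/(d@n);print(nm,p,np.hypot(*p[:2]))
print(proj('scene',np.array([290.5,-580.8,230.5])))
E
```

```text
elbow [ 122.27873844 -244.46657879  786.69460944] 273.3422726543756
wrist [ 289.72923071 -579.24308602  563.5993863 ] 647.6616244865593
tcp [ 297.02921419 -593.8376264   273.9641475 ] 663.980030279633
[[362.76630773 330.58167127]]
```

Request:
drive_tool([
  {"xyz":[0,0,3],"angular":[0,0,0.12],"claw":1},
  {"xyz":[0,0,3],"angular":[0,0,0.12],"claw":1},
  {"xyz":[0,0,3],"angular":[0,0,0.12],"claw":1},
  {"xyz":[0,0,3],"angular":[0,0,0.12],"claw":1},
  {"xyz":[0,0,0],"angular":[0,0,0.12],"claw":1},
  {"xyz":[0,0,0],"angular":[0,0,0.12],"claw":1},
], grip_force=40)

```text
t: 1.9
eef_pos: [291.3, -582.4, 354.1]
ee_rot: [3.138, 0.003, 1.19]
ft_force: [-0.4, -0.1, -1.8]
opening: 0.145
```

Request:
drive_tool([
  {"xyz":[3.3,2.05,0],"angular":[0,0,0],"claw":1},
  {"xyz":[3.3,2.05,0],"angular":[0,0,0],"claw":1},
  {"xyz":[3.3,2.05,0],"angular":[0,0,0],"claw":1},
  {"xyz":[3.3,2.05,0],"angular":[0,0,0],"claw":1},
  {"xyz":[3.3,2.05,0],"angular":[0,0,0],"claw":1},
  {"xyz":[3.3,2.05,0],"angular":[0,0,0],"claw":1},
  {"xyz":[3.3,2.05,0],"angular":[0,0,0],"claw":1},
  {"xyz":[3.3,2.05,0],"angular":[0,0,0],"claw":1},
  {"xyz":[3.3,2.05,0],"angular":[0,0,0],"claw":1},
  {"xyz":[3.3,2.05,0],"angular":[0,0,0],"claw":1},
  {"xyz":[3.3,2.05,0],"angular":[0,0,0],"claw":1},
  {"xyz":[3.4,2.05,0],"angular":[0,0,0],"claw":1},
  {"xyz":[0,0,0],"angular":[0,0,0],"claw":1},
])

```text
t: 2.98
eef_pos: [694.1, -325.8, 349.1]
ee_rot: [-3.141, -0.007, 1.195]
ft_force: [0.3, 1.8, -0.5]
opening: 0.004
```

```bash
python3 - <<'E'
from h import *
a=snap('scene');b=snap('top')
for c in('top','scene'): print(c,[(np.round(d['xy'],1).tolist(),round(d['confidence'],2)) for d in nets.recognise(c,'lever_knob')])
print(arm.state()['eef_pos'],arm.state()['qpos'])
rp=np.array([480,-210,0,1.205])
for c,im in(('top',b),('scene',a)):
    im=np.ascontiguousarray(im[:,:,::-1]);g=cv2.resize(im,None,fx=4,fy=4,interpolation=3)
    for bx in rigboxes():
        h=cv2.convexHull((proj(c,place(rp,bx))*4+1.5).astype(np.int32));cv2.polylines(g,[h],1,(0,0,255),1)
    y,z=lev(0);k=proj(c,place(rp,np.array([-40,y,z])))[0];print(k);cv2.circle(g,tuple((k*4+1.5).astype(int)),8,(0,255,0),1)
    y0,x0=((160,300) if c=='top' else (165,270)); cv2.imwrite(f'pics/r_{c}.png',g[y0*4:(y0+150)*4,x0*4:(x0+(100 if c=="top" else 100))*4])
cv2.imwrite('pics/r.png',np.hstack([cv2.imread('pics/r_top.png'),cv2.imread('pics/r_scene.png')]))
E
```

```text
top [([340.8, 211.2], 0.42)]
scene [([351.8, 246.5], 0.8)]
[ 687.153965   -336.36346012  351.18528687] [ 0.50295323  0.69891748 -0.22050798  0.98626575  0.14309338  1.46985712
 -0.06957871]
[369.32486473 173.85648279]
[366.8690337  232.53511559]
```

View pics/r.png

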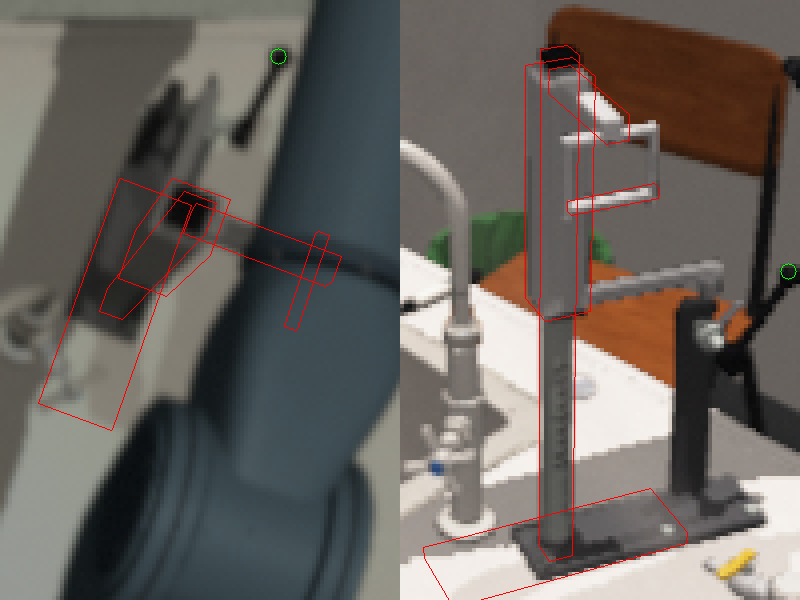

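Request:
drive_tool([
  {"xyz":[0,0,-3.4],"angular":[0,0,0],"claw":1},
  {"xyz":[0,0,-3.3],"angular":[0,0,0],"claw":1},
  {"xyz":[0,0,-3.3],"angular":[0,0,0],"claw":1},
  {"xyz":[0,0,0],"angular":[0,0,0],"claw":1},
  {"xyz":[0,0,0],"angular":[0,0,0],"claw":1},
  {"xyz":[-1.87,0.72,0],"angular":[0,0,0],"claw":1},
  {"xyz":[-0.93,0.36,0],"angular":[0,0,0],"claw":1},
  {"xyz":[-0.93,0.36,0],"angular":[0,0,0],"claw":1},
  {"xyz":[-0.93,0.36,0],"angular":[0,0,0],"claw":1},
  {"xyz":[-0.93,0.36,0],"angular":[0,0,0],"claw":1},
  {"xyz":[-0.93,0.36,0],"angular":[0,0,0],"claw":1},
  {"xyz":[-0.93,0.36,0],"angular":[0,0,0],"claw":1},
  {"xyz":[-0.93,0.36,0],"angular":[0,0,0],"claw":1},
  {"xyz":[0,0,0],"angular":[0,0,0],"claw":1},
])

```text
t: 4.35
eef_pos: [617.0, -308.9, 272.7]
ee_rot: [3.098, 0.001, 1.182]
ft_force: [7.4, -3.7, 53.4]
opening: 0.003
```

Request:
drive_tool([
  {"xyz":[-0.47,0.18,0],"angular":[0,0,0],"claw":1},
  {"xyz":[0,0,0],"angular":[0,0,0],"claw":1},
])

```text
t: 4.52
eef_pos: [601.8, -303.1, 258.3]
ee_rot: [3.131, 0.001, 1.182]
ft_force: [-0.2, -0.5, 0.1]
opening: 0.001
```

```bash
python3 - <<'E'
from h import *
a=snap('scene')
print([(np.round(d['xy'],1).tolist(),round(d['confidence'],2)) for d in nets.recognise('scene','lever_knob')],arm.state()['eef_pos'],arm.state()['ft_force'])
rp=np.array([480,-210,0,1.205])
g=cv2.resize(np.ascontiguousarray(a[165:315,270:430,::-1]),None,fx=4,fy=4,interpolation=3)
for q in(0,.873):
    y,z=lev(q);k=proj('scene',place(rp,np.array([-40,y,z])))[0];print(k);cv2.circle(g,tuple(((k-[270,165])*4).astype(int)),8,(0,255,0),1)
cv2.imwrite('pics/l1.png',g)
E
```

```text
[([346.7, 246.9], 0.63)] [ 599.91245309 -302.21731141  253.94491684] [ 0.26622714 -0.12048902  0.27109392]
[366.8690337  232.53511559]
[348.08934975 233.10512062]
```

View pics/l1.png

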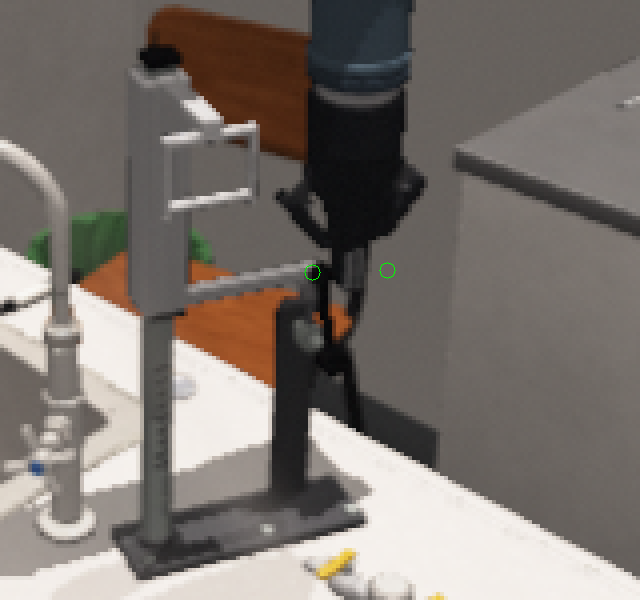

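Request:
drive_tool([
  {"xyz":[-0.28,0.11,0],"angular":[0,0,0],"claw":1},
  {"xyz":[-0.28,0.11,0],"angular":[0,0,0],"claw":1},
  {"xyz":[-0.28,0.11,0],"angular":[0,0,0],"claw":1},
  {"xyz":[0,0,0],"angular":[0,0,0],"claw":1},
])

```text
t: 4.95
eef_pos: [595.0, -299.7, 252.1]
ee_rot: [3.13, -0.0, 1.184]
ft_force: [14.5, -6.0, -5.9]
opening: -0.005
```

Request:
drive_tool([
  {"xyz":[1.87,-0.72,0],"angular":[0,0,0],"claw":1},
  {"xyz":[2.8,-1.08,0],"angular":[0,0,0],"claw":0.5},
  {"xyz":[0.5,0,4],"angular":[0,0,0],"claw":0},
  {"xyz":[0,0,4],"angular":[0,0,0],"claw":0},
  {"xyz":[0,0,4],"angular":[0,0,0],"claw":0},
  {"xyz":[0,0,4],"angular":[0,0,0],"claw":0},
  {"xyz":[0,4,0],"angular":[0,0,0],"claw":0},
  {"xyz":[0,4,0],"angular":[0,0,0],"claw":0},
  {"xyz":[0,4,0],"angular":[0,0,0],"claw":0},
  {"xyz":[0,4,0],"angular":[0,0,0],"claw":0},
  {"xyz":[0,4,0],"angular":[0,0,0],"claw":0},
  {"xyz":[0,4,0],"angular":[0,0,0],"claw":0},
  {"xyz":[0,4,0],"angular":[0,0,0],"claw":0},
  {"xyz":[0,4,0],"angular":[0,0,0],"claw":0},
])

```text
t: 6.12
eef_pos: [641.6, 5.9, 410.6]
ee_rot: [-3.14, 0.001, 1.184]
ft_force: [1.2, -0.1, 0.7]
opening: 0.501
```

```bash
python3 - <<'E'
from wfit import *
s=arm.state();print(s['eef_pos'],s['ee_rot'],s['qpos'].round(2))
K={'top':{},'scene':{}}
a={}
for c in('top','scene'):
    a[c]=snap(c)
    print(c,'knob',[(np.round(d['xy'],1).tolist(),round(d['confidence'],2)) for d in nets.recognise(c,'lever_knob')])
    for d in nets.masks_of(c,'weight_1'):
        print(c,np.round(d['xy']),round(d['confidence'],2),d['mask'].sum())
        K[c][tuple(d['xy'])]=d['mask']
near=lambda c,p:min(K[c].items(),key=lambda k:np.hypot(*np.subtract(k[0],p)))
W=[]
for t,s,x0 in(((184,198),(241,230),(610,316)),((166,228),(216,229),(503,371))):
    M={'top':near('top',t)[1],'scene':near('scene',s)[1]}
    for w in((1,0),(1,.3)):
        r=wfit(M,x0,w);print(w,*r)
    W.append(r[0])
y,z=lev(.873);print(proj('top',place(np.array([480,-210,0,1.205]),np.array([-40,y,z]))),onz('scene',(286,296.4),0),onz('scene',(202,250.5),0))
g=[]
for c,(x0,y0) in(('top',(140,175)),('scene',(195,190))):
    f=7;im=cv2.resize(np.ascontiguousarray(a[c][:,:,::-1]),None,fx=f,fy=f,interpolation=2)
    for p in W:
        for bx in WB: cv2.polylines(im,[cv2.convexHull((proj(c,place(np.array([p[0],p[1],0,p[2]/100]),bx))*f+f/2).astype(np.int32))],1,(0,0,255),1)
    g.append(im[y0*f:y0*f+560,x0*f:x0*f+400])
cv2.imwrite('pics/w1.png',np.hstack(g))
E
```

```text
[641.64118497   5.85005267 410.55328968] [-3.13976156e+00  1.09301978e-03  1.18362265e+00] [ 0.14  0.43 -0.33  1.3   0.14  1.44 -0.57]
top knob [([360.6, 190.7], 0.52), ([340.4, 217.9], 0.34)]
top [168. 226.] 0.96 293
top [185. 198.] 0.74 399
scene knob [([351.0, 244.2], 0.68)]
scene [218. 229.] 0.7 320
scene [243. 229.] 0.57 162
scene [225. 221.] 0.52 154
(1, 0) [616.34310787 317.99422541 178.99223766] -0.866447728516694 -0.3814747105423522
(1, 0.3) [615.70157396 317.91917278 178.12710709] -0.8644808743169399 -0.3822998193859121
(1, 0) [505.80896543 371.98941151 178.01012268] -0.6142557651991615 -0.6954545454545454
(1, 0.3) [503.73412651 368.88483057 174.61529148] -0.6100104275286757 -0.7430267062314541
[[363.08521468 193.25546248]] [ 4.45492096e+02 -1.30548401e+02 -1.13686838e-13] [400.20513257 346.56127006   0.        ]
```

View pics/w1.png

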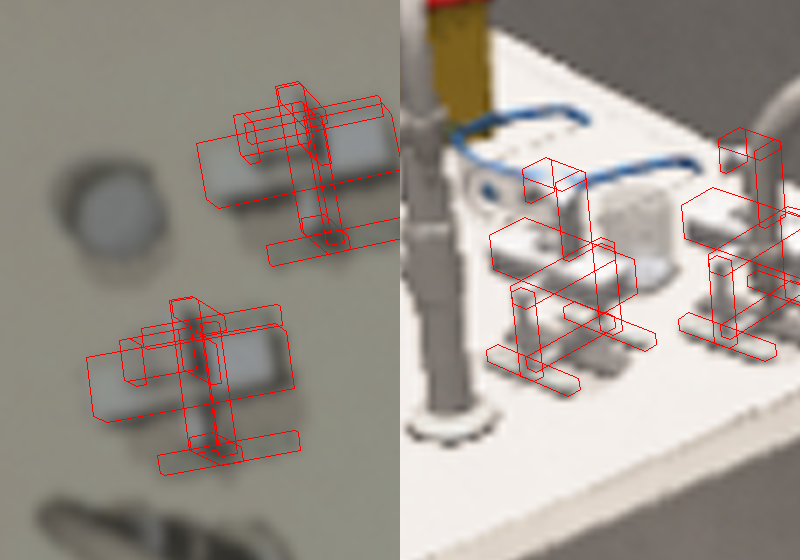

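```bash
python3 - <<'E'
from h import *
print('f1 tip',tri((247,225),(272,257)),'arc',tri((263.5,199.5),(290,245)))
for b in((192,270),(148,248),(170,258)):print('f2',b,tri((195,175),b))
print(proj('top',np.array([[400,347,0],[400,347,200],[400,347,300],[445,-130,0],[445,-130,300]])))
E
python3 - <<'E'
import cv2,numpy as np
a=cv2.imread('pics/t0.png');b=cv2.imread('pics/s0.png')
cv2.imwrite('pics/f.png',np.hstack([cv2.resize(a[180:280,130:330],(500,500)) if 0 else cv2.resize(a[180:290,130:330],(500,275),interpolation=3),cv2.resize(b[160:310,170:320],(275,275),interpolation=3)]))
E
```

```text
f1 tip (array([383.37398569,  -7.4360362 , 266.30430155]), np.float64(1.8532849345193507)) arc (array([411.50635409, -62.04637592, 370.29605471]), np.float64(9.39616699335153))
f2 (192, 270) (array([335.56670897, 208.27177333, 401.85768761]), np.float64(7.199110871197571))
f2 (148, 248) (array([406.65030467, 344.94197113, 342.65565048]), np.float64(4.654445442530236))
f2 (170, 258) (array([371.91588815, 275.53400913, 372.3522393 ]), np.float64(3.7461779330404092))
[[176.12086765 258.53272265]
 [161.19868493 253.87502388]
 [152.00400398 251.00506478]
 [306.8563113  245.32996562]
 [313.06736615 234.81681567]]
```

View pics/f.png

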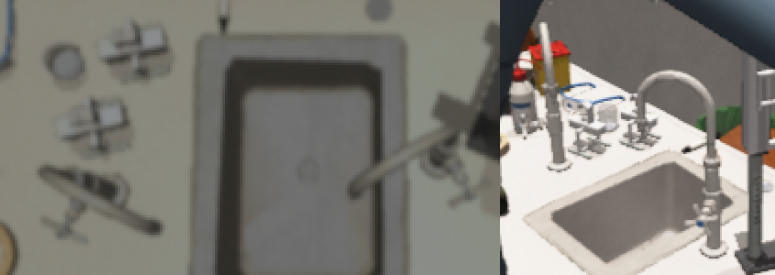

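Request:
drive_tool([
  {"xyz":[0,2.8,-1],"angular":[0,0,0.1214],"claw":-0.3},
  {"xyz":[0,2.8,-1],"angular":[0,0,0.1214],"claw":-0.3},
  {"xyz":[0,2.8,-1],"angular":[0,0,0.1214],"claw":-0.3},
  {"xyz":[0,2.8,-2],"angular":[0,0,0.1214],"claw":-0.3},
  {"xyz":[0,2.8,-2],"angular":[0,0,0.1214],"claw":-0.3},
  {"xyz":[0,2.8,-2],"angular":[0.1095,0.0243,0],"claw":-0.3},
  {"xyz":[-0.4,2.6,-2],"angular":[0.1095,0.0243,0],"claw":-0.3},
  {"xyz":[0,0,-2],"angular":[0.1095,0.0243,0],"claw":-0.3},
  {"xyz":[0,0,-2],"angular":[0.1095,0.0243,0],"claw":-0.3},
  {"xyz":[0,0,-2],"angular":[0.1095,0.0243,0],"claw":-0.3},
  {"xyz":[0,0,-2],"angular":[0.1095,0.0243,0],"claw":-0.3},
  {"xyz":[0,0,-2],"angular":[0.1095,0.0243,0],"claw":-0.3},
  {"xyz":[0,0,0],"angular":[0,0,0],"claw":-0.3},
  {"xyz":[0,0,0],"angular":[0,0,0],"claw":-0.3},
])

```text
t: 7.58
eef_pos: [638.4, 194.2, 197.7]
ee_rot: [-3.134, -0.784, 1.779]
ft_force: [0.9, 0.6, -0.2]
opening: 0.653
```

```bash
cat >> h.py <<'E'
def tool():
    s=arm.state();M=R.from_euler('xyz',s['ee_rot']).as_matrix()
    print('tcp',s['eef_pos'].round(1),'y',M[:,1].round(3),'z',M[:,2].round(3),'F',s['ft_force'].round(1),'op',round(s['opening'],3),'t',round(s['t'],2),'q',s['qpos'].round(2))
    return s,M
def need(yaw): # tool rotation needed for weight yaw
    x=np.array([np.cos(yaw),np.sin(yaw),0]);y=np.array([-np.sin(yaw),np.cos(yaw),0]);z=(x-[0,0,1])/2**.5
    s,M=tool();T=np.c_[np.cross(-y,z),-y,z];print('rotvec to go',R.from_matrix(T@M.T).as_rotvec().round(4))
E
python3 - <<'E'
from h import *
need(1.79)
E
```

```text
tcp [638.4 194.2 197.7] y [ 0.977  0.212 -0.006] z [-0.154  0.689 -0.708] F [ 0.9  0.6 -0.2] op 0.653 t 7.58 q [ 0.44  0.88 -0.74  1.47 -0.27  1.05  0.24]
rotvec to go [ 0.0024 -0.0052  0.0052]
```

Request:
drive_tool([
  {"xyz":[0,1.4,-3.8],"angular":[0,0,0],"claw":-0.3},
  {"xyz":[-0.1,1.4,-3.8],"angular":[0,0,0],"claw":-0.3},
  {"xyz":[0,0,0],"angular":[0,0,0],"claw":-0.3},
  {"xyz":[0,0,0],"angular":[0,0,0],"claw":-0.3},
])

```text
t: 7.92
eef_pos: [636.9, 228.7, 127.9]
ee_rot: [3.138, -0.784, 1.797]
ft_force: [0.2, -0.7, 1.1]
opening: 0.652
```

```bash
cat >> wfit.py <<'E'
def look(guess,tag,view=None):
    """guess: list of (x,y,yaw) ; overlays on both views"""
    a={};K={}
    for c in('top','scene'):
        a[c]=snap(c);K[c]=nets.masks_of(c,'weight_1')
        print(c,[(np.round(d['xy']).tolist(),round(d['confidence'],2),int(d['mask'].sum())) for d in K[c]])
    W=[]
    for g in guess:
        M={}
        for c in K:
            e=proj(c,np.array([g[0],g[1],60]))[0]
            k=[d for d in K[c] if np.hypot(*(np.array(d['xy'])-e))<12]
            if k:M[c]=k[0]['mask']
        if 'top' in M:
            r=wfit(M,g,(1,.3));print(g,r);W.append(r[0])
    return a,W
def over(a,boxes,fn,crops=(('top',(140,175)),('scene',(195,190))),f=7):
    g=[]
    for c,(x0,y0) in crops:
        im=cv2.resize(np.ascontiguousarray(a[c][:,:,::-1]),None,fx=f,fy=f,interpolation=2)
        for p,B in boxes:
            for bx in B: cv2.polylines(im,[cv2.convexHull((proj(c,place(p,bx))*f+f/2).astype(np.int32))],1,(0,0,255),1)
        g.append(im[y0*f:y0*f+560,x0*f:x0*f+400])
    cv2.imwrite('pics/'+fn,np.hstack(g))
E
python3 - <<'E'
from wfit import *
tool()
a,W=look([(616,318),(505,371)],'')
over(a,[(np.array([p[0],p[1],0,p[2]/100]),WB) for p in W],'w2.png')
E
```

```text
tcp [636.9 228.7 127.9] y [0.975 0.222 0.003] z [-0.155  0.689 -0.708] F [ 0.2 -0.7  1.1] op 0.652 t 7.92 q [ 0.38  0.97 -0.73  1.49 -0.25  0.93  0.27]
top [([183.0, 196.0], 0.8, 405), ([169.0, 227.0], 0.56, 433)]
scene [([218.0, 231.0], 0.89, 257), ([241.0, 226.0], 0.7, 141), ([351.0, 249.0], 0.52, 197)]
(616, 318) (array([616.11345405, 316.7245738 , 176.28180172]), np.float64(-0.8610810810810811), np.float64(-0.3388177940280317))
(505, 371) (array([503.70663246, 373.20437521, 178.60952442]), np.float64(-0.8777720474471377), np.float64(-0.604526503871352))
```

View pics/w2.png

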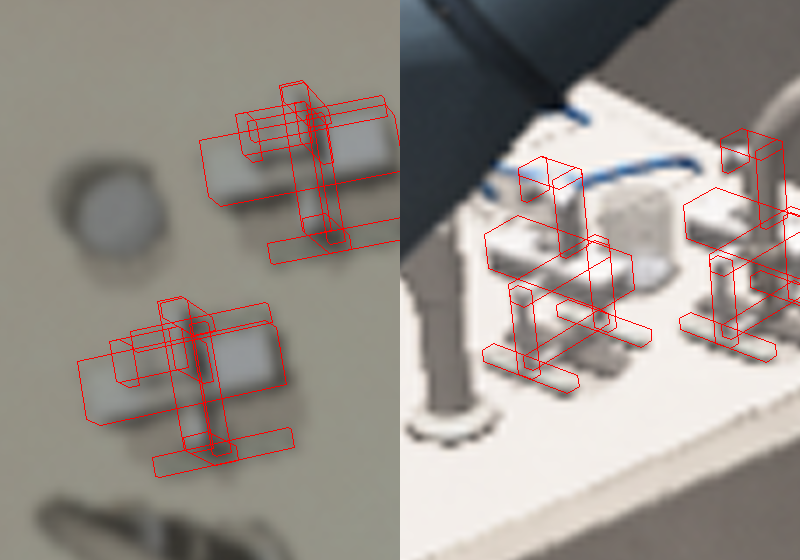

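Request:
drive_tool([
  {"xyz":[-0.4,1.56,-1.83],"angular":[0,0,0],"claw":-0.3},
  {"xyz":[-0.4,1.56,-1.83],"angular":[0,0,0],"claw":-0.3},
  {"xyz":[-0.4,1.56,-1.83],"angular":[0,0,0],"claw":-0.3},
  {"xyz":[-0.4,1.56,-1.83],"angular":[0,0,0],"claw":-0.3},
  {"xyz":[0,0,0],"angular":[0,0,0],"claw":-0.3},
  {"xyz":[0,0,0],"angular":[0,0,0],"claw":-0.3},
  {"xyz":[0,0,0],"angular":[0,0,0],"claw":-0.3},
])

```text
t: 8.7
eef_pos: [623.6, 287.6, 53.9]
ee_rot: [3.136, -0.784, 1.793]
ft_force: [-0.0, -0.4, 0.6]
opening: 0.649
```

Request:
drive_tool([
  {"xyz":[0,0,0],"angular":[0,0,0],"claw":0.2},
  {"xyz":[0,0,0],"angular":[0,0,0],"claw":0.5},
  {"xyz":[0,0,0],"angular":[0,0,0],"claw":1},
  {"xyz":[0,0,0],"angular":[0,0,0],"claw":1},
  {"xyz":[0,0,0],"angular":[0,0,0],"claw":1},
  {"xyz":[0,0,0],"angular":[0,0,0],"claw":1},
  {"xyz":[0,0,0],"angular":[0,0,0],"claw":1},
  {"xyz":[0,0,0],"angular":[0,0,0],"claw":1},
], grip_force=90)

```text
t: 9.37
eef_pos: [623.0, 287.5, 53.6]
ee_rot: [3.138, -0.785, 1.791]
ft_force: [-0.5, -5.0, 6.7]
opening: 0.329
```

Request:
drive_tool([
  {"xyz":[0,0,1.5],"angular":[0,0,0],"claw":1},
  {"xyz":[0,0,2.5],"angular":[0,0,0],"claw":1},
  {"xyz":[0,0,0],"angular":[0,0,0],"claw":1},
  {"xyz":[0,0,0],"angular":[0,0,0],"claw":1},
])

```text
t: 9.7
eef_pos: [622.8, 288.6, 94.2]
ee_rot: [3.135, -0.784, 1.795]
ft_force: [-1.0, -0.1, -2.8]
opening: 0.33
```

Request:
drive_tool([
  {"xyz":[0,0,3.5],"angular":[0,0,0],"claw":1},
  {"xyz":[0,0,3.9],"angular":[0,0,0],"claw":1},
  {"xyz":[0,0,3.9],"angular":[0,0,0],"claw":1},
  {"xyz":[0,0,3.9],"angular":[0,0,0],"claw":1},
  {"xyz":[0,0,3.9],"angular":[0,0,0],"claw":1},
  {"xyz":[0,0,3.9],"angular":[0,0,0],"claw":1},
  {"xyz":[0,0,3.9],"angular":[0,0,0],"claw":1},
  {"xyz":[0,0,3.9],"angular":[0,0,0],"claw":1},
  {"xyz":[0,0,3.9],"angular":[0,0,0],"claw":1},
  {"xyz":[0,0,3.9],"angular":[0,0,0],"claw":1},
  {"xyz":[0,-3,0],"angular":[0,0,-0.05],"claw":1},
  {"xyz":[0,-3.5,0],"angular":[0,0,-0.05],"claw":1},
  {"xyz":[0,-3.5,0],"angular":[0,0,-0.05],"claw":1},
  {"xyz":[0,-3.5,0],"angular":[0,0,-0.05],"claw":1},
  {"xyz":[0,-3.5,0],"angular":[0,0,-0.05],"claw":1},
  {"xyz":[0,-3.5,0],"angular":[0,0,-0.05],"claw":1},
  {"xyz":[0,-3.5,0],"angular":[0,0,-0.05],"claw":1},
  {"xyz":[0,-3.5,0],"angular":[0,0,-0.05],"claw":1},
  {"xyz":[0,-3.5,0],"angular":[0,0,-0.05],"claw":1},
  {"xyz":[0,-3.5,0],"angular":[0,0,-0.05],"claw":1},
])

```text
t: 11.37
eef_pos: [620.8, -58.6, 477.0]
ee_rot: [-3.141, -0.784, 1.287]
ft_force: [0.8, -0.1, -1.3]
opening: 0.329
```

```bash
python3 - <<'E'
from h import *
need(1.205)
E
```

```text
tcp [620.8 -58.6 477. ] y [ 0.96  -0.279 -0.   ] z [ 0.197  0.678 -0.708] F [ 0.8 -0.1 -1.3] op 0.329 t 11.37 q [ 0.87  0.47 -0.7   1.39 -0.5   1.37  0.05]
rotvec to go [ 0.0011 -0.0008 -0.0826]
```

Request:
drive_tool([
  {"xyz":[-0.4,-3.9,0],"angular":[0,0,-0.0165],"claw":1},
  {"xyz":[-0.4,-3.9,0],"angular":[0,0,-0.0165],"claw":1},
  {"xyz":[-0.4,-3.9,0],"angular":[0,0,-0.0165],"claw":1},
  {"xyz":[-0.4,-3.9,0],"angular":[0,0,-0.0165],"claw":1},
  {"xyz":[-0.4,-3.9,0],"angular":[0,0,-0.0165],"claw":1},
  {"xyz":[-1.6,-3.4,0],"angular":[0,0,0],"claw":1},
  {"xyz":[-1.6,-3.4,0],"angular":[0,0,0],"claw":1},
  {"xyz":[-1.6,-3.4,0],"angular":[0,0,0],"claw":1},
  {"xyz":[-1.6,-3.4,0],"angular":[0,0,0],"claw":1},
  {"xyz":[-1.6,-3.4,0],"angular":[0,0,0],"claw":1},
  {"xyz":[-2.8,0.6,0],"angular":[0,0,0],"claw":1},
  {"xyz":[-2.8,0.6,0],"angular":[0,0,0],"claw":1},
  {"xyz":[-2.8,0.6,0],"angular":[0,0,0],"claw":1},
  {"xyz":[-2.8,0.6,0],"angular":[0,0,0],"claw":1},
  {"xyz":[0,0,-2.5],"angular":[0,0,0],"claw":1},
  {"xyz":[0,0,-2.5],"angular":[0,0,0],"claw":1},
  {"xyz":[0,0,-2.5],"angular":[0,0,0],"claw":1},
  {"xyz":[0,0,-2.5],"angular":[0,0,0],"claw":1},
  {"xyz":[0,0,-2.6],"angular":[0,0,0],"claw":1},
  {"xyz":[0,0,0],"angular":[0,0,0],"claw":1},
])

```text
t: 13.03
eef_pos: [407.2, -396.3, 346.3]
ee_rot: [-3.131, -0.788, 1.2]
ft_force: [-1.0, 0.8, -2.6]
opening: 0.331
```

```bash
cat > chk.py <<'E'
from wfit import *
RP=np.array([480,-210,0,1.205])
def chk(fn,off=30.,dz=53.6,crops=(('top',(335,185)),('scene',(300,160))),f=5,q=.873,extra=(),v=1):
    s,M=tool();need(1.205);p=s['eef_pos'];x=np.array([np.cos(1.205),np.sin(1.205),0])
    w=p+off*x-[0,0,dz];l=R.from_euler('z',-1.205).apply(w-RP[:3]);print('weight in rig',l.round(1),'hook-bar',(l+[0,0,118]-[-95,0,390]).round(1))
    a={c:snap(c) for c in('top','scene')}
    over(a,[(np.array([*w,1.205]),WB),(RP,rigboxes())]+list(extra),fn,crops,f)
E
python3 -c "
from chk import *
chk('h1.png')"
```

```text
tcp [ 407.2 -396.3  346.3] y [ 0.935 -0.355 -0.007] z [ 0.247  0.665 -0.705] F [-1.   0.8 -2.6] op 0.331 t 13.03 q [ 1.36  0.67 -0.55  1.35 -0.35  1.6   0.53]
tcp [ 407.2 -396.3  346.3] y [ 0.935 -0.355 -0.007] z [ 0.247  0.665 -0.705] F [-1.   0.8 -2.6] op 0.331 t 13.03 q [ 1.36  0.67 -0.55  1.35 -0.35  1.6   0.53]
rotvec to go [-0.0055 -0.0059 -0.0028]
weight in rig [-170.     1.3  292.7] hook-bar [-75.    1.3  20.7]
```

View pics/h1.png

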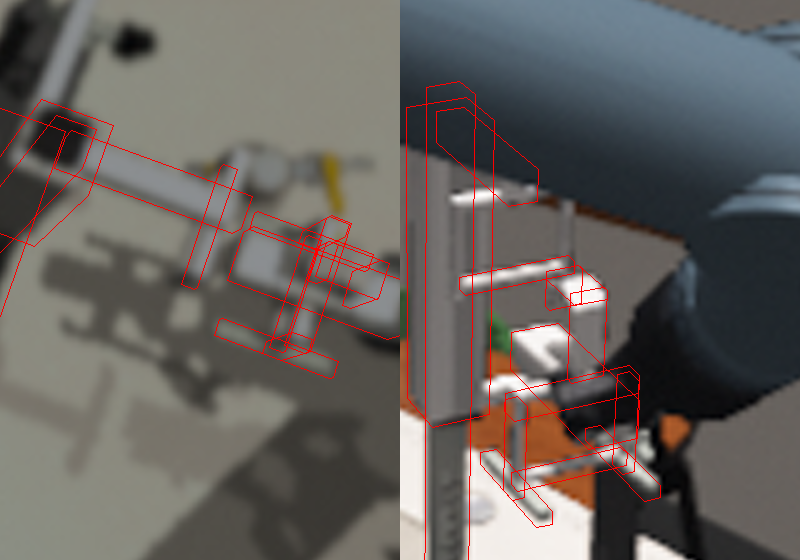

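Request:
drive_tool([
  {"xyz":[0,0,0.4],"angular":[-0.0055,-0.006,-0.003],"claw":1},
  {"xyz":[0.54,1.4,0],"angular":[0,0,0],"claw":1},
  {"xyz":[0.54,1.4,0],"angular":[0,0,0],"claw":1},
  {"xyz":[0.54,1.4,0],"angular":[0,0,0],"claw":1},
  {"xyz":[0.54,1.4,0],"angular":[0,0,0],"claw":1},
  {"xyz":[0.54,1.4,0],"angular":[0,0,0],"claw":1},
  {"xyz":[0,0,0],"angular":[0,0,0],"claw":1},
  {"xyz":[0,0,0],"angular":[0,0,0],"claw":1},
])

```text
t: 13.8
eef_pos: [437.3, -327.3, 358.1]
ee_rot: [3.125, -0.78, 1.218]
ft_force: [-0.3, -0.3, -1.5]
opening: 0.33
```

```bash
python3 -c "
from chk import *
chk('h2.png',f=7,crops=(('top',(355,200)),('scene',(305,180))))"
```

```text
tcp [ 437.3 -327.3  358.1] y [ 0.934 -0.357  0.012] z [ 0.259  0.654 -0.711] F [-0.3 -0.3 -1.5] op 0.33 t 13.8 q [ 1.33  0.58 -0.59  1.48 -0.4   1.5   0.5 ]
tcp [ 437.3 -327.3  358.1] y [ 0.934 -0.357  0.012] z [ 0.259  0.654 -0.711] F [-0.3 -0.3 -1.5] op 0.33 t 13.8 q [ 1.33  0.58 -0.59  1.48 -0.4   1.5   0.5 ]
rotvec to go [ 0.0089  0.009  -0.0011]
weight in rig [-94.8  -2.  304.5] hook-bar [ 0.2 -2.  32.5]
```

View pics/h2.png

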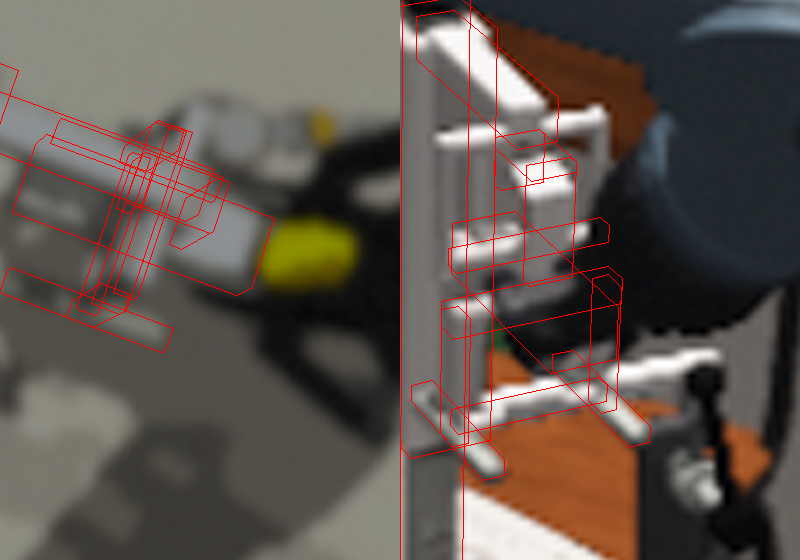

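Request:
drive_tool([
  {"xyz":[0,0,-0.8],"angular":[0.005,0.005,0],"claw":1},
  {"xyz":[0,0,-0.8],"angular":[0,0,0],"claw":1},
  {"xyz":[0,0,0],"angular":[0,0,0],"claw":1},
  {"xyz":[0,0,0],"angular":[0,0,0],"claw":1},
  {"xyz":[0,0,0],"angular":[0,0,0],"claw":1},
])

```text
t: 14.32
eef_pos: [436.5, -327.5, 339.9]
ee_rot: [3.139, -0.786, 1.207]
ft_force: [-0.2, 0.2, -2.1]
opening: 0.332
```

Request:
drive_tool([
  {"xyz":[0,0,-0.5],"angular":[0,0,0],"claw":1},
  {"xyz":[0,0,-0.5],"angular":[0,0,0],"claw":1},
  {"xyz":[0,0,-0.3],"angular":[0,0,0],"claw":1},
  {"xyz":[0,0,0],"angular":[0,0,0],"claw":1},
  {"xyz":[0,0,0],"angular":[0,0,0],"claw":1},
  {"xyz":[0,0,0],"angular":[0,0,0],"claw":1},
])

```text
t: 14.82
eef_pos: [436.6, -327.5, 327.2]
ee_rot: [3.138, -0.785, 1.207]
ft_force: [-0.6, 0.8, -1.4]
opening: 0.33
```

```bash
python3 -c "
from chk import *
chk('h3.png',f=7,crops=(('top',(355,200)),('scene',(305,180))))"
```

```text
tcp [ 436.6 -327.5  327.2] y [ 0.934 -0.358  0.002] z [ 0.254  0.659 -0.707] F [-0.6  0.8 -1.4] op 0.33 t 14.82 q [ 1.32  0.61 -0.59  1.51 -0.39  1.46  0.52]
tcp [ 436.6 -327.5  327.2] y [ 0.934 -0.358  0.002] z [ 0.254  0.659 -0.707] F [-0.6  0.8 -1.4] op 0.33 t 14.82 q [ 1.32  0.61 -0.59  1.51 -0.39  1.46  0.52]
rotvec to go [0.0012 0.002  0.0001]
weight in rig [-95.2  -1.5 273.6] hook-bar [-0.2 -1.5  1.6]
```

Lower gently until the bar carries it.

Request:
drive_tool([
  {"xyz":[0,0,-0.2],"angular":[0,0,0],"claw":1},
  {"xyz":[0,0,0],"angular":[0,0,0],"claw":1},
  {"xyz":[0,0,0],"angular":[0,0,0],"claw":1},
])

```text
t: 15.17
eef_pos: [436.7, -327.3, 325.3]
ee_rot: [3.138, -0.785, 1.207]
ft_force: [0.9, -0.5, -0.5]
opening: 0.331
```

Request:
drive_tool([
  {"xyz":[0,0,-0.2],"angular":[0,0,0],"claw":1},
  {"xyz":[0,0,0],"angular":[0,0,0],"claw":1},
  {"xyz":[0,0,0],"angular":[0,0,0],"claw":1},
])

```text
t: 15.42
eef_pos: [437.1, -326.8, 324.1]
ee_rot: [3.137, -0.787, 1.209]
ft_force: [-0.3, 1.6, 4.3]
opening: 0.328
```

Request:
drive_tool([
  {"xyz":[0,0,0.1],"angular":[0,0,0],"claw":0.4},
  {"xyz":[0,0,0],"angular":[0,0,0],"claw":0},
  {"xyz":[0,0,0],"angular":[0,0,0],"claw":-0.2},
  {"xyz":[0,0,0],"angular":[0,0,0],"claw":-0.2},
  {"xyz":[0,0,0],"angular":[0,0,0],"claw":-0.2},
  {"xyz":[0,0,0],"angular":[0,0,0],"claw":-0.2},
  {"xyz":[-0.5,-1.3,1.4],"angular":[0,0,0],"claw":-0.2},
  {"xyz":[-0.5,-1.3,1.4],"angular":[0,0,0],"claw":-0.2},
  {"xyz":[-0.75,-2,2.1],"angular":[0,0,0],"claw":-0.2},
  {"xyz":[-0.75,-2,2.1],"angular":[0,0,0],"claw":-0.2},
  {"xyz":[-0.75,-2,2.1],"angular":[0,0,0],"claw":-0.2},
  {"xyz":[0,0,0],"angular":[0,0,0],"claw":-0.2},
])

```text
t: 16.42
eef_pos: [403.0, -418.3, 417.9]
ee_rot: [3.132, -0.78, 1.205]
ft_force: [-0.2, -1.2, -0.2]
opening: 0.595
```

```bash
python3 - <<'E'
from chk import *
tool();a,W=look([(505,371)],'')
w=place(RP,np.array([-95.,0,272]))
over(a,[(np.array([*w,1.205]),WB)],'h4.png',(('top',(355,200)),('scene',(305,180))),7)
E
```

```text
tcp [ 403.  -418.3  417.9] y [ 0.932 -0.363  0.007] z [ 0.26   0.654 -0.711] F [-0.2 -1.2 -0.2] op 0.595 t 16.42 q [ 1.36  0.64 -0.55  1.22 -0.37  1.73  0.48]
top [([364.0, 235.0], 0.6, 314), ([167.0, 227.0], 0.57, 408)]
scene [([324.0, 233.0], 0.86, 535), ([219.0, 230.0], 0.51, 365)]
(505, 371) (array([503.2433153 , 372.38906505, 180.03322691]), np.float64(-0.8380208333333333), np.float64(-0.7474860335195531))
```

View pics/h4.png

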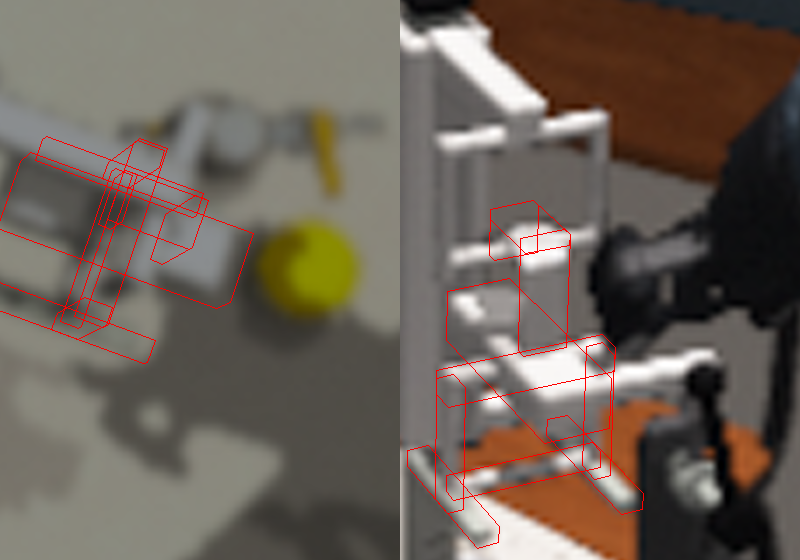

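Request:
drive_tool([
  {"xyz":[0,0,3.9],"angular":[0,0,0],"claw":-0.3},
  {"xyz":[0,0,3.9],"angular":[0,0,0],"claw":-0.3},
  {"xyz":[3.9,0,0],"angular":[0,0,0],"claw":-0.3},
  {"xyz":[3.9,0,0],"angular":[0,0,0],"claw":-0.3},
  {"xyz":[3.9,0,0],"angular":[0,0,0],"claw":-0.3},
  {"xyz":[1.6,3.4,0],"angular":[0,0,0],"claw":-0.3},
  {"xyz":[1.6,3.4,0],"angular":[0,0,0],"claw":-0.3},
  {"xyz":[1.6,3.4,0],"angular":[0,0,0],"claw":-0.3},
  {"xyz":[1.6,3.4,0],"angular":[0,0,0],"claw":-0.3},
  {"xyz":[1.6,3.4,0],"angular":[0,0,0],"claw":-0.3},
  {"xyz":[0.4,3.9,0],"angular":[0,0,0.02],"claw":-0.3},
  {"xyz":[0.4,3.9,0],"angular":[0,0,0.02],"claw":-0.3},
  {"xyz":[0.4,3.9,0],"angular":[0,0,0.02],"claw":-0.3},
  {"xyz":[0.4,3.9,0],"angular":[0,0,0.02],"claw":-0.3},
  {"xyz":[0.4,3.9,0],"angular":[0,0,0.02],"claw":-0.3},
  {"xyz":[0,0,0],"angular":[0,0,0],"claw":-0.3},
])

```text
t: 17.95
eef_pos: [619.1, -36.0, 494.1]
ee_rot: [3.14, -0.789, 1.322]
ft_force: [0.2, 0.7, 0.9]
opening: 0.651
```

Request:
drive_tool([
  {"xyz":[-1.05,3.6,0],"angular":[0,0,0.054],"claw":-0.3},
  {"xyz":[-1.05,3.6,0],"angular":[0,0,0.054],"claw":-0.3},
  {"xyz":[-1.05,3.6,0],"angular":[0,0,0.054],"claw":-0.3},
  {"xyz":[-1.05,3.6,0],"angular":[0,0,0.054],"claw":-0.3},
  {"xyz":[-1.05,3.6,0],"angular":[0,0,0.054],"claw":-0.3},
  {"xyz":[-1.05,3.6,0],"angular":[0,0,0.054],"claw":-0.3},
  {"xyz":[-1.05,3.6,0],"angular":[0,0,0.054],"claw":-0.3},
  {"xyz":[-1.05,3.6,0],"angular":[0,0,0.054],"claw":-0.3},
  {"xyz":[-1.05,3.6,0],"angular":[0,0,0.053],"claw":-0.3},
  {"xyz":[0,0,-3.5],"angular":[0,0,0],"claw":-0.3},
  {"xyz":[0,0,-3.5],"angular":[0,0,0],"claw":-0.3},
  {"xyz":[0,0,-3.5],"angular":[0,0,0],"claw":-0.3},
  {"xyz":[0,0,-3.5],"angular":[0,0,0],"claw":-0.3},
  {"xyz":[0,0,-3.5],"angular":[0,0,0],"claw":-0.3},
  {"xyz":[0,0,-3.5],"angular":[0,0,0],"claw":-0.3},
  {"xyz":[0,0,-3.5],"angular":[0,0,0],"claw":-0.3},
  {"xyz":[0,0,0],"angular":[0,0,0],"claw":-0.3},
  {"xyz":[0,0,0],"angular":[0,0,0],"claw":-0.3},
])

```text
t: 19.45
eef_pos: [524.7, 276.0, 247.2]
ee_rot: [-3.138, -0.787, 1.789]
ft_force: [-0.1, 0.0, 0.4]
opening: 0.649
```

```bash
python3 - <<'E'
from chk import *
need(1.79);a,W=look([(503,372)],'')
over(a,[(np.array([p[0],p[1],0,p[2]/100]),WB) for p in W],'w3.png')
E
```

```text
tcp [524.7 276.  247.2] y [ 0.976  0.219 -0.002] z [-0.156  0.69  -0.706] F [-0.1  0.   0.4] op 0.649 t 19.45 q [ 0.45  0.68 -0.84  1.76 -0.39  0.89  0.2 ]
rotvec to go [-0.0006 -0.0024 -0.0013]
top [([364.0, 228.0], 0.83, 349), ([167.0, 226.0], 0.79, 388), ([154.0, 204.0], 0.28, 215)]
scene [([322.0, 228.0], 0.79, 584), ([218.0, 230.0], 0.68, 340), ([311.0, 257.0], 0.41, 2891)]
(503, 372) (array([503.2726853 , 372.85599152, 180.00454435]), np.float64(-0.8011482254697286), np.float64(-0.7152504220596511))
```

Request:
drive_tool([
  {"xyz":[0,0,-3.1],"angular":[0,0,0],"claw":-0.3},
  {"xyz":[0,0,-3.1],"angular":[0,0,0],"claw":-0.3},
  {"xyz":[0,0,-3.1],"angular":[0,0,0],"claw":-0.3},
  {"xyz":[0,0,-3.1],"angular":[0,0,0],"claw":-0.3},
  {"xyz":[-0.37,1.65,-1.73],"angular":[0,0,0],"claw":-0.3},
  {"xyz":[-0.37,1.65,-1.73],"angular":[0,0,0],"claw":-0.3},
  {"xyz":[-0.37,1.65,-1.73],"angular":[0,0,0],"claw":-0.3},
  {"xyz":[-0.37,1.65,-1.73],"angular":[0,0,0],"claw":-0.3},
  {"xyz":[0,0,0],"angular":[0,0,0],"claw":-0.3},
  {"xyz":[0,0,0],"angular":[0,0,0],"claw":-0.3},
  {"xyz":[0,0,0],"angular":[0,0,0],"claw":-0.3},
])

```text
t: 20.57
eef_pos: [513.5, 341.2, 56.3]
ee_rot: [3.135, -0.785, 1.794]
ft_force: [0.0, -1.2, 0.4]
opening: 0.651
```

Request:
drive_tool([
  {"xyz":[-0.2,0.1,-0.2],"angular":[0,0,0],"claw":0.2},
  {"xyz":[0,0,0],"angular":[0,0,0],"claw":0.5},
  {"xyz":[0,0,0],"angular":[0,0,0],"claw":1},
  {"xyz":[0,0,0],"angular":[0,0,0],"claw":1},
  {"xyz":[0,0,0],"angular":[0,0,0],"claw":1},
  {"xyz":[0,0,0],"angular":[0,0,0],"claw":1},
  {"xyz":[0,0,0],"angular":[0,0,0],"claw":1},
  {"xyz":[0,0,0],"angular":[0,0,0],"claw":1},
], grip_force=90)

```text
t: 21.23
eef_pos: [510.4, 341.9, 53.9]
ee_rot: [3.138, -0.785, 1.792]
ft_force: [-1.2, -5.3, 6.3]
opening: 0.329
```

Request:
drive_tool([
  {"xyz":[0,0,1.5],"angular":[0,0,0],"claw":1},
  {"xyz":[0,0,2.5],"angular":[0,0,0],"claw":1},
  {"xyz":[0,0,0],"angular":[0,0,0],"claw":1},
  {"xyz":[0,0,0],"angular":[0,0,0],"claw":1},
])

```text
t: 21.57
eef_pos: [511.0, 342.2, 93.9]
ee_rot: [3.134, -0.784, 1.794]
ft_force: [-0.4, 0.3, -1.3]
opening: 0.334
```

Request:
drive_tool([
  {"xyz":[0,0,3.6],"angular":[0,0,0],"claw":1},
  {"xyz":[0,0,3.9],"angular":[0,0,0],"claw":1},
  {"xyz":[0,0,3.9],"angular":[0,0,0],"claw":1},
  {"xyz":[0,0,3.9],"angular":[0,0,0],"claw":1},
  {"xyz":[0,0,3.9],"angular":[0,0,0],"claw":1},
  {"xyz":[0,0,3.9],"angular":[0,0,0],"claw":1},
  {"xyz":[0,0,3.9],"angular":[0,0,0],"claw":1},
  {"xyz":[0,0,3.9],"angular":[0,0,0],"claw":1},
  {"xyz":[0,0,3.9],"angular":[0,0,0],"claw":1},
  {"xyz":[0,0,3.8],"angular":[0,0,0],"claw":1},
  {"xyz":[1.1,-3.7,0],"angular":[0,0,-0.05],"claw":1},
  {"xyz":[1.1,-3.7,0],"angular":[0,0,-0.05],"claw":1},
  {"xyz":[1.1,-3.7,0],"angular":[0,0,-0.05],"claw":1},
  {"xyz":[1.1,-3.7,0],"angular":[0,0,-0.05],"claw":1},
  {"xyz":[1.1,-3.7,0],"angular":[0,0,-0.05],"claw":1},
  {"xyz":[1.1,-3.7,0],"angular":[0,0,-0.05],"claw":1},
  {"xyz":[1.1,-3.7,0],"angular":[0,0,-0.05],"claw":1},
  {"xyz":[1.1,-3.7,0],"angular":[0,0,-0.05],"claw":1},
  {"xyz":[1.1,-3.7,0],"angular":[0,0,-0.05],"claw":1},
  {"xyz":[1.1,-3.7,0],"angular":[0,0,-0.05],"claw":1},
])

```text
t: 23.23
eef_pos: [619.7, -30.2, 477.4]
ee_rot: [3.141, -0.784, 1.287]
ft_force: [-0.4, 0.6, -1.3]
opening: 0.331
```

```bash
python3 -c "
from h import *
need(1.205)"
```

```text
tcp [619.7 -30.2 477.4] y [ 0.96  -0.281  0.001] z [ 0.198  0.678 -0.708] F [-0.4  0.6 -1.3] op 0.331 t 23.23 q [ 0.85  0.44 -0.7   1.43 -0.52  1.34  0.04]
rotvec to go [ 0.0015  0.     -0.0815]
```

Request:
drive_tool([
  {"xyz":[-0.33,-3.67,0],"angular":[0,0,-0.0136],"claw":1},
  {"xyz":[-0.33,-3.67,0],"angular":[0,0,-0.0136],"claw":1},
  {"xyz":[-0.33,-3.67,0],"angular":[0,0,-0.0136],"claw":1},
  {"xyz":[-0.33,-3.67,0],"angular":[0,0,-0.0136],"claw":1},
  {"xyz":[-0.33,-3.67,0],"angular":[0,0,-0.0136],"claw":1},
  {"xyz":[-0.33,-3.67,0],"angular":[0,0,-0.0136],"claw":1},
  {"xyz":[-1.6,-3.4,0],"angular":[0,0,0],"claw":1},
  {"xyz":[-1.6,-3.4,0],"angular":[0,0,0],"claw":1},
  {"xyz":[-1.6,-3.4,0],"angular":[0,0,0],"claw":1},
  {"xyz":[-1.6,-3.4,0],"angular":[0,0,0],"claw":1},
  {"xyz":[-1.6,-3.4,0],"angular":[0,0,0],"claw":1},
  {"xyz":[-3.28,-0.7,0],"angular":[0,0,0],"claw":1},
  {"xyz":[-3.28,-0.7,0],"angular":[0,0,0],"claw":1},
  {"xyz":[-3.28,-0.7,0],"angular":[0,0,0],"claw":1},
  {"xyz":[-3.28,-0.7,0],"angular":[0,0,0],"claw":1},
  {"xyz":[0,0,0],"angular":[0,0,0],"claw":1},
])

```text
t: 24.57
eef_pos: [381.8, -450.5, 476.8]
ee_rot: [-3.137, -0.781, 1.195]
ft_force: [-1.0, -0.4, -1.5]
opening: 0.331
```

Request:
drive_tool([
  {"xyz":[0,0,-3.5],"angular":[0,0,0],"claw":1},
  {"xyz":[0,0,-3.5],"angular":[0,0,0],"claw":1},
  {"xyz":[0,0,-3.5],"angular":[0,0,0],"claw":1},
  {"xyz":[0,0,-3.5],"angular":[0,0,0],"claw":1},
  {"xyz":[0,0,-3.5],"angular":[0,0,0],"claw":1},
  {"xyz":[0,0,-3.5],"angular":[0,0,0],"claw":1},
  {"xyz":[0,0,-2.5],"angular":[0,0,0],"claw":1},
  {"xyz":[0,0,0],"angular":[0,0,0],"claw":1},
  {"xyz":[0,0,0],"angular":[0,0,0],"claw":1},
  {"xyz":[0,0,0],"angular":[0,0,0],"claw":1},
])

```text
t: 25.4
eef_pos: [389.4, -446.1, 245.3]
ee_rot: [3.136, -0.785, 1.212]
ft_force: [0.2, -0.5, -1.2]
opening: 0.33
```

```bash
cat >> chk.py <<'E'
HA=(np.array([*place(RP,np.array([-95.,0,272])),1.205]),WB)
E
python3 -c "
from chk import *
chk('k1.png',off=30.9,dz=53.9,f=5,extra=[HA])"
```

```text
tcp [ 389.4 -446.1  245.3] y [ 0.935 -0.355  0.004] z [ 0.253  0.66  -0.708] F [ 0.2 -0.5 -1.2] op 0.33 t 25.4 q [ 1.39  0.83 -0.54  1.32 -0.26  1.52  0.63]
tcp [ 389.4 -446.1  245.3] y [ 0.935 -0.355  0.004] z [ 0.253  0.66  -0.708] F [ 0.2 -0.5 -1.2] op 0.33 t 25.4 q [ 1.39  0.83 -0.54  1.32 -0.26  1.52  0.63]
rotvec to go [ 0.0021  0.0035 -0.003 ]
weight in rig [-2.220e+02  1.000e-01  1.914e+02] hook-bar [-1.27e+02  1.00e-01 -8.06e+01]
```

View pics/k1.png

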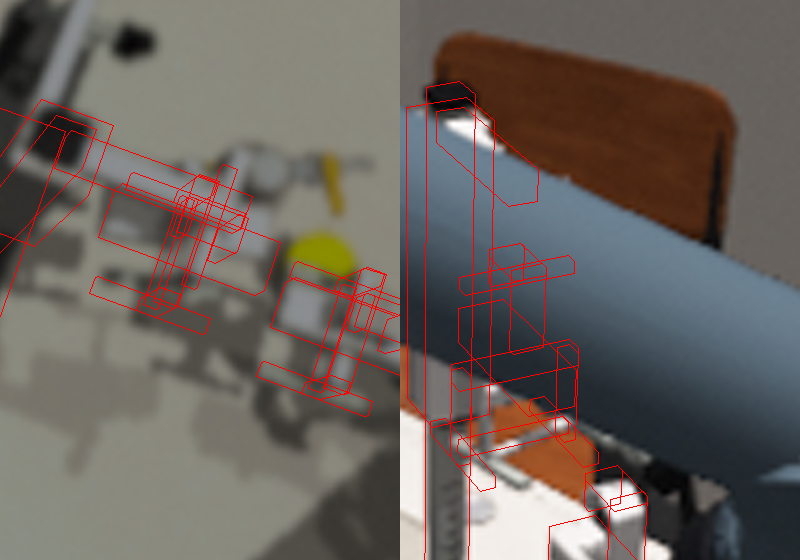

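Request:
drive_tool([
  {"xyz":[0,0,-0.6],"angular":[0.002,0.0035,-0.003],"claw":1},
  {"xyz":[0.54,1.4,0],"angular":[0,0,0],"claw":1},
  {"xyz":[0.54,1.4,0],"angular":[0,0,0],"claw":1},
  {"xyz":[0.54,1.4,0],"angular":[0,0,0],"claw":1},
  {"xyz":[0.54,1.4,0],"angular":[0,0,0],"claw":1},
  {"xyz":[0,0,0],"angular":[0,0,0],"claw":1},
  {"xyz":[0,0,0],"angular":[0,0,0],"claw":1},
  {"xyz":[0,0,0],"angular":[0,0,0],"claw":1},
])

```text
t: 26.17
eef_pos: [410.1, -390.8, 238.0]
ee_rot: [-3.14, -0.784, 1.203]
ft_force: [-0.7, 0.1, -0.8]
opening: 0.33
```

```bash
python3 -c "
from chk import *
chk('k2.png',off=30.9,dz=53.9,f=7,crops=(('top',(355,200)),('scene',(310,200))),extra=[HA])"
```

```text
tcp [ 410.1 -390.8  238. ] y [ 0.934 -0.358 -0.001] z [ 0.252  0.66  -0.708] F [-0.7  0.1 -0.8] op 0.33 t 26.17 q [ 1.37  0.78 -0.56  1.45 -0.29  1.42  0.6 ]
tcp [ 410.1 -390.8  238. ] y [ 0.934 -0.358 -0.001] z [ 0.252  0.66  -0.708] F [-0.7  0.1 -0.8] op 0.33 t 26.17 q [ 1.37  0.78 -0.56  1.45 -0.29  1.42  0.6 ]
rotvec to go [ 0.0009 -0.0016  0.0008]
weight in rig [-163.     0.6  184.1] hook-bar [-68.    0.6 -87.9]
```

Request:
drive_tool([
  {"xyz":[0.36,0.93,0.1],"angular":[0,0,0],"claw":1},
  {"xyz":[0.36,0.93,0],"angular":[0,0,0],"claw":1},
  {"xyz":[0.36,0.93,0],"angular":[0,0,0],"claw":1},
  {"xyz":[0.36,0.93,0],"angular":[0,0,0],"claw":1},
  {"xyz":[0,0,0],"angular":[0,0,0],"claw":1},
  {"xyz":[0,0,0],"angular":[0,0,0],"claw":1},
])

```text
t: 26.77
eef_pos: [425.1, -351.4, 239.1]
ee_rot: [-3.139, -0.786, 1.205]
ft_force: [0.2, -0.5, -1.6]
opening: 0.333
```

Request:
drive_tool([
  {"xyz":[0.36,0.93,0],"angular":[0,0,0],"claw":1},
  {"xyz":[0.36,0.93,0],"angular":[0,0,0],"claw":1},
  {"xyz":[0.29,0.75,0],"angular":[0,0,0],"claw":1},
  {"xyz":[0,0,0],"angular":[0,0,0],"claw":1},
  {"xyz":[0,0,0],"angular":[0,0,0],"claw":1},
  {"xyz":[0,0,0],"angular":[0,0,0],"claw":1},
])

```text
t: 27.27
eef_pos: [434.8, -326.6, 238.8]
ee_rot: [-3.139, -0.785, 1.203]
ft_force: [-0.1, -1.1, -1.3]
opening: 0.33
```

```bash
python3 -c "
from chk import *
chk('k3.png',off=30.9,dz=53.9,f=7,crops=(('top',(355,200)),('scene',(310,200))),extra=[HA])"
```

```text
tcp [ 434.8 -326.6  238.8] y [ 0.934 -0.358 -0.002] z [ 0.252  0.661 -0.707] F [-0.1 -1.1 -1.3] op 0.33 t 27.27 q [ 1.33  0.72 -0.6   1.58 -0.33  1.31  0.57]
tcp [ 434.8 -326.6  238.8] y [ 0.934 -0.358 -0.002] z [ 0.252  0.661 -0.707] F [-0.1 -1.1 -1.3] op 0.33 t 27.27 q [ 1.33  0.72 -0.6   1.58 -0.33  1.31  0.57]
rotvec to go [-0.0003 -0.0017  0.    ]
weight in rig [-94.2   0.5 184.9] hook-bar [  0.8   0.5 -87.1]
```

View pics/k3.png

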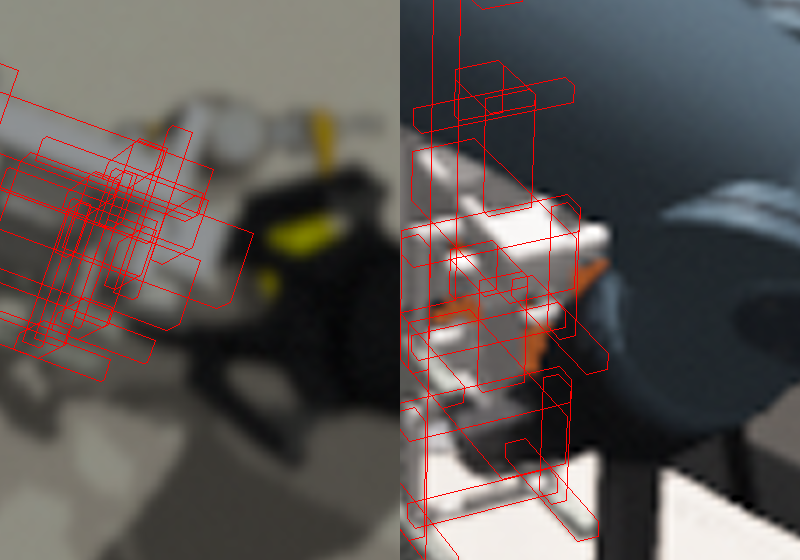

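Request:
drive_tool([
  {"xyz":[0,0,-0.5],"angular":[0,0,0],"claw":1},
  {"xyz":[0,0,-0.5],"angular":[0,0,0],"claw":1},
  {"xyz":[0,0,0],"angular":[0,0,0],"claw":1},
  {"xyz":[0,0,0],"angular":[0,0,0],"claw":1},
])

```text
t: 27.7
eef_pos: [434.6, -326.2, 228.3]
ee_rot: [-3.138, -0.786, 1.202]
ft_force: [-1.4, 0.5, -1.4]
opening: 0.329
```

Request:
drive_tool([
  {"xyz":[0,0,-0.5],"angular":[0,0,0],"claw":1},
  {"xyz":[0,0,-0.5],"angular":[0,0,0],"claw":1},
  {"xyz":[0,0,-0.1],"angular":[0,0,0],"claw":1},
  {"xyz":[0,0,0],"angular":[0,0,0],"claw":1},
  {"xyz":[0,0,0],"angular":[0,0,0],"claw":1},
])

```text
t: 28.12
eef_pos: [434.9, -326.3, 217.8]
ee_rot: [-3.139, -0.786, 1.203]
ft_force: [0.9, 0.3, -1.7]
opening: 0.331
```

Request:
drive_tool([
  {"xyz":[0,0,-0.2],"angular":[0,0,0],"claw":1},
  {"xyz":[0,0,0],"angular":[0,0,0],"claw":1},
  {"xyz":[0,0,0],"angular":[0,0,0],"claw":1},
])

```text
t: 28.37
eef_pos: [434.8, -326.3, 215.9]
ee_rot: [-3.139, -0.786, 1.204]
ft_force: [-0.4, 0.8, -1.9]
opening: 0.334
```

Request:
drive_tool([
  {"xyz":[0,0,-0.2],"angular":[0,0,0],"claw":1},
  {"xyz":[0,0,0],"angular":[0,0,0],"claw":1},
  {"xyz":[0,0,0],"angular":[0,0,0],"claw":1},
])

```text
t: 28.62
eef_pos: [435.2, -326.2, 214.3]
ee_rot: [-3.14, -0.786, 1.204]
ft_force: [-0.3, -0.1, 2.0]
opening: 0.332
```

Request:
drive_tool([
  {"xyz":[0,0,-0.1],"angular":[0,0,0],"claw":1},
  {"xyz":[0,0,0],"angular":[0,0,0],"claw":1},
  {"xyz":[0,0,0],"angular":[0,0,0],"claw":1},
])

```text
t: 28.87
eef_pos: [435.5, -326.1, 213.8]
ee_rot: [-3.141, -0.787, 1.205]
ft_force: [-0.7, 0.2, 5.5]
opening: 0.326
```

Request:
drive_tool([
  {"xyz":[0,0,0.15],"angular":[0,0,0],"claw":0.4},
  {"xyz":[0,0,0],"angular":[0,0,0],"claw":0},
  {"xyz":[0,0,0],"angular":[0,0,0],"claw":-0.1},
  {"xyz":[0,0,0],"angular":[0,0,0],"claw":-0.1},
  {"xyz":[0,0,0],"angular":[0,0,0],"claw":-0.1},
  {"xyz":[0,0,0],"angular":[0,0,0],"claw":-0.1},
  {"xyz":[-0.5,-1.3,1.4],"angular":[0,0,0],"claw":-0.1},
  {"xyz":[-0.5,-1.3,1.4],"angular":[0,0,0],"claw":-0.1},
  {"xyz":[-0.75,-2,2.1],"angular":[0,0,0],"claw":-0.1},
  {"xyz":[-0.75,-2,2.1],"angular":[0,0,0],"claw":-0.1},
  {"xyz":[-0.75,-2,2.1],"angular":[0,0,0],"claw":-0.1},
  {"xyz":[-0.75,-2,2.1],"angular":[0,0,0],"claw":0.4},
  {"xyz":[0,0,0],"angular":[0,0,0],"claw":0.4},
  {"xyz":[0,0,0],"angular":[0,0,0],"claw":0.4},
])

```text
t: 30.03
eef_pos: [394.8, -433.5, 326.7]
ee_rot: [-3.141, -0.784, 1.203]
ft_force: [0.9, 1.2, -0.6]
opening: 0.298
```

```bash
python3 - <<'E'
from chk import *
tool()
a={c:snap(c) for c in('top','scene')}
for c in a: print(c,[(np.round(d['xy']).tolist(),round(d['confidence'],2),int(d['mask'].sum())) for d in nets.masks_of(c,'weight_1')])
HB=(np.array([*place(RP,np.array([-95.,0,162])),1.205]),WB)
over(a,[HA,HB],'k4.png',(('top',(350,185)),('scene',(300,180))),5)
E
```

```text
tcp [ 394.8 -433.5  326.7] y [ 0.933 -0.359 -0.   ] z [ 0.254  0.659 -0.708] F [ 0.9  1.2 -0.6] op 0.298 t 30.03 q [ 1.39  0.74 -0.56  1.28 -0.3   1.62  0.56]
top [([368.0, 231.0], 0.86, 306), ([362.0, 243.0], 0.76, 241), ([364.0, 195.0], 0.74, 70), ([341.0, 217.0], 0.63, 1683)]
scene [([322.0, 264.0], 0.71, 478), ([323.0, 233.0], 0.64, 573), ([310.0, 228.0], 0.53, 585), ([278.0, 237.0], 0.45, 41)]
```

View pics/k4.png

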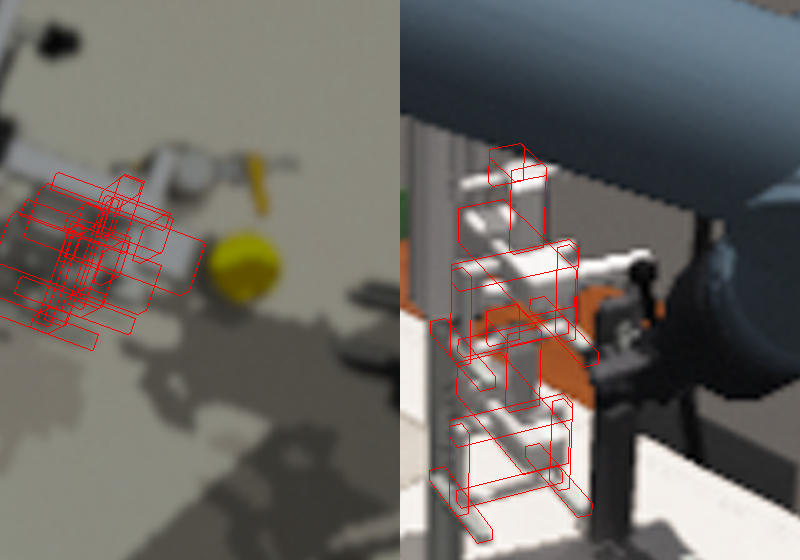

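Request:
drive_tool([
  {"xyz":[2.6,-0.5,2.5],"angular":[-0.1047,0.0401,0],"claw":0},
  {"xyz":[3.5,0,2],"angular":[-0.1047,0.0401,0],"claw":0},
  {"xyz":[3.5,0,1.1],"angular":[-0.1047,0.0401,0],"claw":0},
  {"xyz":[3.7,0,0],"angular":[-0.1047,0.0401,0],"claw":0},
  {"xyz":[3.7,0,0],"angular":[-0.1047,0.0401,0],"claw":0},
  {"xyz":[1.2,0,0],"angular":[-0.1047,0.0401,0],"claw":0},
  {"xyz":[0,0,0],"angular":[-0.1047,0.0401,0],"claw":0},
  {"xyz":[0,3.7,0],"angular":[0,0,0],"claw":0},
  {"xyz":[0,3.7,0],"angular":[0,0,0],"claw":0},
  {"xyz":[0,3.7,0],"angular":[0,0,0],"claw":0},
  {"xyz":[0,3.7,0],"angular":[0,0,0],"claw":0},
  {"xyz":[0,0,0],"angular":[0,0,0],"claw":0},
  {"xyz":[0,0,0],"angular":[0,0,0],"claw":0},
  {"xyz":[0,0,0],"angular":[0,0,0],"claw":0},
])

```text
t: 31.4
eef_pos: [576.5, -289.3, 381.8]
ee_rot: [-3.139, -0.0, 1.205]
ft_force: [-0.8, -1.0, -0.7]
opening: 0.498
```

```bash
python3 - <<'E'
from chk import *
s,M=tool();print('in rig',R.from_euler('z',-1.205).apply(s['eef_pos']-RP[:3]).round(1))
E
```

```text
tcp [ 576.5 -289.3  381.8] y [ 0.934 -0.358 -0.002] z [-0.002  0.001 -1.   ] F [-0.8 -1.  -0.7] op 0.498 t 31.4 q [ 0.68  0.46 -0.44  1.33  0.19  1.39 -0.11]
in rig [ -39.6 -118.5  381.8]
```

Request:
drive_tool([
  {"xyz":[0,0,-3.5],"angular":[0,0,0],"claw":0},
  {"xyz":[0,0,-3],"angular":[0,0,0],"claw":0},
  {"xyz":[0,0,-2],"angular":[0,0,0],"claw":0},
  {"xyz":[0,0,-2],"angular":[0,0,0],"claw":0},
  {"xyz":[0,0,-2],"angular":[0,0,0],"claw":0},
  {"xyz":[0,0,0],"angular":[0,0,0],"claw":0},
  {"xyz":[0,0,0],"angular":[0,0,0],"claw":0},
])

```text
t: 31.98
eef_pos: [575.8, -290.5, 256.2]
ee_rot: [-3.137, -0.001, 1.202]
ft_force: [0.2, 0.6, 0.1]
opening: 0.499
```

Request:
drive_tool([
  {"xyz":[0.93,-0.36,0],"angular":[0,0,0],"claw":0},
  {"xyz":[0.93,-0.36,0],"angular":[0,0,0],"claw":0},
  {"xyz":[0.93,-0.36,0],"angular":[0,0,0],"claw":0},
  {"xyz":[0.93,-0.36,0],"angular":[0,0,0],"claw":0},
  {"xyz":[0.93,-0.36,-0.2],"angular":[0,0,0],"claw":0},
  {"xyz":[0.93,-0.36,-0.4],"angular":[0,0,0],"claw":0},
  {"xyz":[0.93,-0.36,-0.4],"angular":[0,0,0],"claw":0},
  {"xyz":[0.46,-0.18,0],"angular":[0,0,0],"claw":0},
  {"xyz":[0,0,0],"angular":[0,0,0],"claw":0},
  {"xyz":[0,0,0],"angular":[0,0,0],"claw":0},
])

```text
t: 32.82
eef_pos: [646.9, -316.7, 248.3]
ee_rot: [-3.141, -0.001, 1.203]
ft_force: [0.1, -0.6, -0.0]
opening: 0.501
```

Request:
drive_tool([
  {"xyz":[0.46,-0.18,0],"angular":[0,0,0],"claw":0},
  {"xyz":[0.28,-0.11,0],"angular":[0,0,0],"claw":0},
  {"xyz":[0,0,0],"angular":[0,0,0],"claw":0},
  {"xyz":[0,0,0],"angular":[0,0,0],"claw":0},
])

```text
t: 33.15
eef_pos: [651.4, -318.5, 247.5]
ee_rot: [-3.134, -0.0, 1.204]
ft_force: [-9.9, 3.6, 4.8]
opening: 0.499
```

Request:
drive_tool([
  {"xyz":[-0.9,0.34,0],"angular":[0,0,0],"claw":0},
  {"xyz":[0,0,0],"angular":[0,0,0],"claw":0},
  {"xyz":[0,0,2],"angular":[0,0,0],"claw":0},
  {"xyz":[0,0,3.5],"angular":[0,0,0],"claw":0},
  {"xyz":[0,0,3.5],"angular":[0,0,0],"claw":0},
  {"xyz":[0,0,3.5],"angular":[0,0,0],"claw":0},
  {"xyz":[1,-3,0],"angular":[0,0,0],"claw":0},
  {"xyz":[0,-3.5,0],"angular":[0,0,0],"claw":0},
  {"xyz":[-1,-3.5,0],"angular":[0,0,0],"claw":0},
  {"xyz":[-2,-3,0],"angular":[0,0,0],"claw":0},
  {"xyz":[0,0,0],"angular":[0,0,0],"claw":0},
  {"xyz":[0,0,0],"angular":[0,0,0],"claw":0},
  {"xyz":[0,0,0],"angular":[0,0,0],"claw":0},
  {"xyz":[0,0,0],"angular":[0,0,0],"claw":0},
  {"xyz":[0,0,0],"angular":[0,0,0],"claw":0},
  {"xyz":[0,0,0],"angular":[0,0,0],"claw":0},
  {"xyz":[0,0,0],"angular":[0,0,0],"claw":0},
  {"xyz":[0,0,0],"angular":[0,0,0],"claw":0},
  {"xyz":[0,0,0],"angular":[0,0,0],"claw":0},
])

```text
t: 34.73
eef_pos: [625.1, -445.6, 372.5]
ee_rot: [-3.14, -0.001, 1.204]
ft_force: [-0.9, -0.3, 0.1]
opening: 0.5
```

```bash
python3 - <<'E'
from chk import *
tool()
a={c:snap(c) for c in('top','scene')}
c_=15
B=[(np.array([*place(RP,np.array([-95.,0,z-c_])),1.205]),WB) for z in(272,162)]
for q in(0,.873):
    y,z=lev(q);B.append((np.array([*place(RP,np.array([-40,y,z])),0]),[box(-8,8,-8,8,-8,8)]))
over(a,B,'e1.png',(('top',(350,165)),('scene',(300,180))),5)
E
```

```text
tcp [ 625.1 -445.6  372.5] y [ 0.934 -0.358 -0.001] z [-0.001  0.001 -1.   ] F [-0.9 -0.3  0.1] op 0.5 t 34.73 q [ 0.73  0.72 -0.38  0.93  0.24  1.54  0.07]
```

View pics/e1.png

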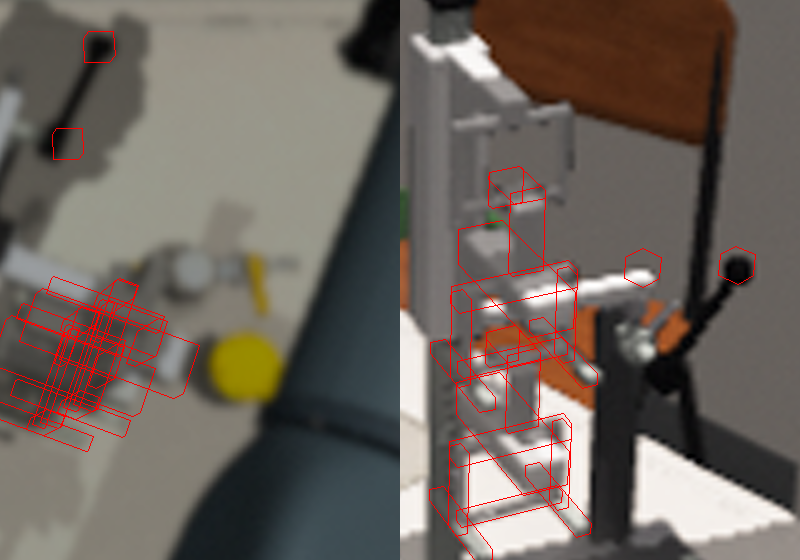

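Request:
drive_tool([
  {"xyz":[0,0,0],"angular":[0,0,0],"claw":0},
  {"xyz":[0,0,0],"angular":[0,0,0],"claw":0},
  {"xyz":[0,0,0],"angular":[0,0,0],"claw":0},
  {"xyz":[0,0,0],"angular":[0,0,0],"claw":0},
  {"xyz":[0,0,0],"angular":[0,0,0],"claw":0},
  {"xyz":[0,0,0],"angular":[0,0,0],"claw":0},
  {"xyz":[0,0,0],"angular":[0,0,0],"claw":0},
  {"xyz":[0,0,0],"angular":[0,0,0],"claw":0},
  {"xyz":[0,0,0],"angular":[0,0,0],"claw":0},
  {"xyz":[0,0,0],"angular":[0,0,0],"claw":0},
  {"xyz":[0,0,0],"angular":[0,0,0],"claw":0},
  {"xyz":[0,0,0],"angular":[0,0,0],"claw":0},
])

```text
t: 35.83
eef_pos: [625.0, -445.8, 372.4]
ee_rot: [-3.14, -0.001, 1.204]
ft_force: [-0.5, 0.4, 0.1]
opening: 0.499
```

```bash
python3 - <<'E'
from h import *
for c in('top','scene'):
    i1=snap(c).astype(int)
    print(c,[(np.round(d['xy']).tolist(),round(d['confidence'],2)) for d in nets.recognise(c,'weight_1')])
    i2=snap(c).astype(int);d=abs(i2-i1).max(2);print('changed px',(d>25).sum())
print(job.sign_off())
E
```

```text
top [([360.0, 239.0], 0.56)]
changed px 0
scene [([320.0, 270.0], 0.83), ([324.0, 240.0], 0.72)]
changed px 0
the job is handed in; nothing more can be done
None
```

The job is done and handed in at about 36 s. I flipped the cam lever inward to its stop, hung both weights that were present as one chain on the carriage's crossbar, then flipped the lever fully outward. Only two weights were there; I saw no third one.

- **Lever and carriage:** in the last pictures the knob sits at its outward position and the carriage has sunk about 15 mm (I expected roughly 15.6 mm).
- **Chain:** the last overlay picture shows both weights hanging upright in one chain. Before each release, the wrist force showed the hook seated within about 1 mm of the expected height.
- **At rest:** two pictures from each camera, taken in succession at the end, showed no change. The gripper was well clear of the rig.
- **Bystanders:** I did not re-measure the jar, beaker, marker or petri dish at the end. The jar showed no visible shift, and I never worked close to the others.
- **What disagreed:** while I pushed the lever inward, the force reading briefly showed 53 N upward, with the tool about 20 mm higher than commanded. I could not explain it. The reading dropped back to zero at the next step, and nothing looked wrong afterwards.
- **Weak final detection:** the last network check from above found only one of the two hanging weights. The scene camera found both.

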